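Unload the ratchet gluing clamp and sort the cork goods

TASK

The glue is dry: swing the ratchet pawl clear of its wheel, wind the crank back until the clamp's jaw is fully open, then take out the two cork sanding blocks. Lay every sanding block, also any on the bench, in the deep slatted crate and every round jar lid in the shallow tray, all lying down in one layer, none stacked or on end. Cork dents easily: hold the pieces with your lightest grip (never a squeeze above about 30 N on each side), do not wind the jaw tighter onto the blocks or pull them from the closed clamp, and leave the brush, mallet and glue bottle where they are.

Things in the scene. Friction and masses are not known exactly. Their poses are not given: they have to be found in the camera images.
- glue_clamp: the grey steel ratchet gluing clamp, fixed. Origin at its underside, z up. Bed 170 mm wide (x), 12 mm thick, from y = -185 to +142 mm. At the +y end the fixed jaw (inner face at y = +110 mm, 25 mm thick, as wide and high as the sliding jaw); at the -y end the gear housing (140 x 126 mm, centre y = -117 mm, top 70 mm above the bench), on it the ratchet wheel, crank and pawl.
- jaw: the sliding jaw, 156 mm wide (clamp's x), 22 mm thick, top 56 mm above the bench. Origin at the middle of its pressing face, at the bed's level. At the start it stands at y = +29 mm in the clamp's frame, closed on the blocks with about 1 mm of play left; it opens towards -y, 20 mm for each radian of the crank, 53 mm in all.
- crank (a joint): angle of the crank and ratchet wheel, rad: 0 at the start (clamp closed), grows counter-clockwise seen from above as the jaw opens, up to the stop at 2.65 (fully open). Negative is tighter. Turns stiffly (about 2 to 5 N at the knob) and stays where it is left. While the pawl is in the teeth it cannot turn counter-clockwise.
- crank_axis (a point): point on the crank's upright axis at the height to grip the knob (130 mm above the bench); the ratchet wheel around it is 92 mm across, 77 to 88 mm above the bench, the crank arm lies at 96 to 105 mm.
- crank_grip (a point): grip point in the crank's upright wooden knob, on the knob's axis, 130 mm above the bench, 70 mm from the crank's axis; it moves with the crank. The knob is 26 mm across, from 105 to 150 mm above the bench, and spins freely about its own axis, so the hand need not turn.
- pawl (a joint): angle of the pawl, rad: 0 with its nose in the teeth (start), grows counter-clockwise seen from above as it swings away from the wheel, outward over the clamp's -y end; out of the teeth from about 0.2, stop at 0.85. It needs about 2 N at the pin and stays where it is left.
- pawl_pivot (a point): point on the pawl's upright pivot, 110 mm above the bench.
- pawl_pin (a point): grip point on the upright black finger pin of the pawl, 110 mm above the bench, 41 mm from the pivot; it moves with the pawl. The pin is 14 mm across, from 85 to 127 mm above the bench; the pawl lies below it at 77 to 88 mm.
- block1: cork sanding block, 46 x 80 x 40 mm (its own x, y, z), three thin dark glue lines across it, about 60 g. Origin at its centre, z up at the start. Stands in the clamp between the jaws, its y along the clamp's y, its underside on the bed, 12 mm above the bench; about 48 mm to the -x side of the clamp's middle line.
- block2: cork sanding block, 46 x 80 x 40 mm (its own x, y, z), three thin dark glue lines across it, about 60 g. Origin at its centre, z up at the start. As block1, about 48 mm to the +x side of the clamp's middle line: 46 to 54 mm free between the two blocks.
- block3: cork sanding block, 46 x 80 x 40 mm (its own x, y, z), three thin dark glue lines across it, about 60 g. Origin at its centre, z up at the start. Lies on the bench in the row in front of the clamp; absent (None) in some starts.
- lid1: one of up to three cork jar lids: plain flat cork disc, 60 mm across, 20 mm thick, with rings branded into one face; about 18 g. Origin at its centre, z along its axis. Starts flat on the bench in the row in front of the clamp; absent (None) in some starts. Soft cork: see the goal.
- lid2: one of up to three cork jar lids: plain flat cork disc, 60 mm across, 20 mm thick, with rings branded into one face; about 18 g. Origin at its centre, z along its axis. Starts flat on the bench in the row in front of the clamp; absent (None) in some starts. Soft cork: see the goal.
- lid3: one of up to three cork jar lids: plain flat cork disc, 60 mm across, 20 mm thick, with rings branded into one face; about 18 g. Origin at its centre, z along its axis. Starts flat on the bench in the row in front of the clamp; absent (None) in some starts. Soft cork: see the goal.
- block_crate: the deep slatted plywood crate for the sanding blocks, fixed: outside 240 (x) x 190 (y) x 62 mm high, walls and floor 6 mm, with a 12 mm square post in each inner corner. Origin at the centre of its underside. Left or right of the clamp, its side varies.
- lid_tray: the shallow brown wooden tray for the lids, fixed: outside 240 (x) x 190 (y) x 34 mm high, walls and floor 6 mm. Origin at the centre of its underside. On the other side of the clamp from the crate.
- dust_brush: a flat brush, 150 mm long along its x, 42 mm wide, 20 mm high, lying loose in the row among the cork pieces; leave it there. Origin at the centre of its underside.
- mallet: a wooden mallet, 210 mm long, lying loose behind the container on the robot's left; leave it. Origin at its underside, between head and handle.
- glue_bottle: a standing white glue bottle, 60 mm across, 160 mm high, behind the container on the robot's right; leave it. Origin at the centre of its underside.
Not all that is in view belongs to the job. What is shaped like the lid1 but purple or turquoise is not meant.

How it is judged (in metres and radians):
On the way, in this order (a step that is already met when the one before it is completed fails the run):
1. the pawl is swung clear of the ratchet wheel (more than 0.3 rad) (value of joint pawl above 0.3 rad), for 0.2 s.
2. the crank is wound back until the jaw is open (at least 2.4 rad, 48 mm) (value of joint crank above 2.4 rad), for 0.2 s.
At the end, for the whole second after the job is handed in: Every lid present lies flat on the floor of the tray (centre less than 20 mm above the tray's underside) and every block present lies down on the floor of the crate (centre less than 34 mm above the crate's underside), none stacked or on end, all at rest; the jaw is still open (crank above 2.3 rad) (value of joint crank above 2.3 rad and x of lid1 in the frame of lid_tray between -0.105 and 0.105 m and y of lid1 in the frame of lid_tray between -0.08 and 0.08 m and z of each of lid1, lid2, lid3 in the frame of lid_tray below 0.02 m and linear speed of each of lid1, lid2, lid3, block1, block2, block3 below 0.02 m/s and x of lid2 in the frame of lid_tray between -0.105 and 0.105 m and y of lid2 in the frame of lid_tray between -0.08 and 0.08 m and x of lid3 in the frame of lid_tray between -0.105 and 0.105 m and y of lid3 in the frame of lid_tray between -0.08 and 0.08 m and x of block1 in the frame of block_crate between -0.105 and 0.105 m and y of block1 in the frame of block_crate between -0.08 and 0.08 m and z of each of block1, block2, block3 in the frame of block_crate below 0.034 m and x of block2 in the frame of block_crate between -0.105 and 0.105 m and y of block2 in the frame of block_crate between -0.08 and 0.08 m and x of block3 in the frame of block_crate between -0.105 and 0.105 m and y of block3 in the frame of block_crate between -0.08 and 0.08 m); the robot touches nothing.
It fails at once if a cork piece is squeezed or pressed by the fingers with more than 80 N in all (40 N a side) (contact force between the fingers and lid1 above 80 N or contact force between the fingers and lid2 above 80 N or contact force between the fingers and lid3 above 80 N or contact force between the fingers and block1 above 80 N or contact force between the fingers and block2 above 80 N or contact force between the fingers and block3 above 80 N).
It fails at once if the jaw presses on a block with more than 60 N (wound tighter) (contact force between jaw and block1 above 60 N or contact force between jaw and block2 above 60 N).
It fails at once if a block is pulled out of the clamp (moved 20 mm) before the jaw has opened 30 mm (value of joint crank below 1.5 rad and distance of any of block1, block2 from where it was at the start of the episode above 0.02 m).
It fails at once if the brush, mallet or glue bottle is moved more than 40 mm (distance of any of dust_brush, mallet, glue_bottle from where it was at the start of the episode above 0.04 m).
Of lid1, lid2, lid3, block3 only 3 to 4 are there at a start; the rules pass over those that are not, and their reading is None.
At some moment in a run one of lid1, lid2, lid3, block3 may be knocked a few centimetres aside while the robot is not near it.
Once in a run the grip may slacken for a moment while it holds something.
It also fails if it takes over 200 s, if anything falls off the work surface, if the arm or the gripper's body presses on something with over 40 N, if the wrist force passes 120 N, or if a joint passes its speed limit or range.

ROBOT

A 6-joint arm with a two-finger parallel gripper is mounted at the origin on the work surface. World frame = base frame: x ahead of the robot, y to its left, z up, the work surface at z = 0. Lengths are in mm, angles in degrees, forces in N, time in s.
With the tool pointing down it reaches from about 400 to 825 mm from the base axis. Payload 7 kg.
Tool frame: the origin (TCP) lies at the very end of the fingers, on their centre line; the grasp point (between the pads) lies 19 mm behind it; z points along the fingers, y is the line along which they close (so a half turn about z gives the same grasp; the last joint's range is limited). The gripper opens to 88 mm and grips with 3 to 60 N. Pads are 19 mm wide; open, the fingers measure 130 mm over their backs; the gripper's body (78 mm by 193 mm) begins 47 mm behind the grasp point.
Start: joints at [-56.431, 20.546, 0.682, 0, -70.136, -16.507], TCP at [198.03, -645.274, 226.561] pointing down, gripper open.
Joint ranges: [-176.03, 176.03], [-82.01, 121.73], [-58.28, 71.71], [-173.87, 95.51], [-174.79, -0.11], [-173.66, 173.66]. Speed limits (degrees/s): [136.94, 136.94, 172.46, 180, 180, 180].

INTERFACE

Orientations are given as a 3x3 rotation matrix whose columns are the frame's x, y, z axes.
In Python, from bench import * gives the robot as it stands.
- The arm moves only by the tool servo_tool, never from a script. Its arguments are lists of equal length, an entry for each row: "hand": the finger opening in cm, from 0 to 8.76; "linear": the shift along the tool's x, y, z in cm, a list of three; "rot": the turn, a rotation vector about the tool's x, y, z in rad, a list of three. In form: {"hand": [hand, ...], "linear": [[dx, dy, dz], ...], "rot": [[ax, ay, az], ...]}. A call has 1 to 10 rows; each row is the pose to reach, as a shift and turn from the pose commanded when the call began, along the tool's axes at that moment; what a row does not reach only later rows make up. A row lasts 1/12 s, in which the tool goes at most 41.7 mm and 7.16 degrees, less where a joint would pass 70% of its speed; a pose out of reach is approached as far as the arm can. A call with a gripper value outside its range is refused whole. The fingers move at their own pace and stop on an object; the grip force is fixed at half the most. Time passes only in rows, so rows that repeat a pose let the fingers close. It gives the time, the measured TCP pose, the force, the opening and the grip force at its end, in the units of the state.
- state(): the state, without advancing time (a new reading comes with each control period).
- camera(name): name is "side" or "top" or "wrist"; returns a dict with "frame" (480x640x3 uint8, red, green, blue), "fx", "fy", "cx", "cy" (pixels), "k1" (the pictures are not rectified: a ray, as slopes to the right and down, at radius r is drawn at 1 + k1 r^2 times it, then the intrinsics apply), "R" (3x3) and "t" (3): a world point X has camera coordinates R X + t; the wrist camera has in their place "T_tool_cam" (4x4, takes a point from camera to tool coordinates, whose origin is the TCP and whose axes are the flange's). Camera axes: x right, y down, z forward; pixel columns grow to the right and rows downward; lengths in mm; the calibration is good to about 2 mm. A picture is of the moment at which its call begins: read the wrist's pose just before it. There is no depth.
- hand_in(): hands the job in; it is judged then, once.
The state is a dict: "time": time; "joint_positions": joint angles; "qvel": joint speeds; "joint_torque": joint torques, N m; "tool_pos": TCP position; "orientation": TCP orientation; "contact_force": force on the tool from outside, world axes, zero at the start; "ft_torque": the same for the moment, N m; "gripper_width": finger opening in mm; "grip_force": force on a finger pad.
Only numpy, scipy, OpenCV 4.12 (cv2) and the standard library are available. Lean on these libraries where they do the work, as an engineer would, in place of code of your own. Each camera call takes 0.05 s, during which the arm holds its last target. There are 200 camera calls.

## Working session

There is one attempt and no reset: what is moved stays moved. The work goes in short steps, Python scripts to look and compute and a tool call to move; the robot and the scene stay as the last step left them, time stands still between calls to the robot, and variables do not carry over. Pictures are saved under pics/ and viewed, at most 14 in all, crops included, and the job is handed in when it is done.

Besides the shell and the picture viewer there is one more tool, called after ">>>" as a command line: name --argument value ..., lists and objects as JSON in quotes. servo_tool: Moves the arm, as the interface text tells. Its arguments: {"type":"object","properties":{"hand":{"type":"array"},"linear":{"type":"array"},"rot":{"type":"array"}},"required":["hand","linear","rot"]}

```bash
ls; mkdir -p pics; cat > h.py <<'E'
from bench import *
import numpy as np, cv2
def px2w(c,u,v,z,T=None):
    K=np.array([[c['fx'],0,c['cx']],[0,c['fy'],c['cy']],[0,0,1.]])
    x,y=cv2.undistortPoints(np.array([[[u,v]]],float),K,np.array([c['k1'],0,0,0.]))[0,0]
    if 'R' in c: R=np.array(c['R']);t=np.array(c['t']); o=-R.T@t; d=R.T@np.array([x,y,1])
    else: M=T@np.array(c['T_tool_cam']); o=M[:3,3]; d=M[:3,:3]@np.array([x,y,1])
    return o+d*(z-o[2])/d[2]
def w2px(c,X):
    R=np.array(c['R']);p=R@np.array(X,float)+np.array(c['t']); a=p[:2]/p[2]; a=a*(1+c['k1']*(a@a))
    return c['fx']*a[0]+c['cx'],c['fy']*a[1]+c['cy']
def toolT():
    s=state();T=np.eye(4);T[:3,:3]=s['orientation'];T[:3,3]=s['tool_pos'];return T
def save(c,n): cv2.imwrite('pics/'+n,cv2.cvtColor(c['frame'],cv2.COLOR_RGB2BGR))
E
python3 - <<'E'
from h import *
s=state();print(s)
for n in('top','side'):
    c=camera(n);save(c,n+'0.png');print({k:v for k,v in c.items() if k!='frame'})
E
```

```text
pics
{'time': 0.0, 'joint_positions': array([-5.64317594e+01,  2.05910774e+01,  6.33131864e-01, -2.10344806e-02,
       -7.01355795e+01, -1.65071034e+01]), 'qvel': array([-0.01647455, -0.04616894, -0.00753747,  0.04926642, -0.02346687,
        0.02737761]), 'joint_torque': array([ 2.99754516e-03, -5.82716417e+01,  2.93052417e+01,  6.99702457e+00,
        6.89351640e-03, -1.69596965e-04]), 'tool_pos': array([ 197.87363099, -644.82561619,  225.61897438]), 'orientation': array([[-9.56028871e-01, -2.93271920e-01, -6.14851656e-04],
       [-2.93272534e-01,  9.56027622e-01,  1.55098995e-03],
       [ 1.32953366e-04,  1.66311027e-03, -9.99998608e-01]]), 'contact_force': array([-6.06393107e-01,  6.80251525e-05, -3.98666400e-01]), 'ft_torque': array([-0.0097594 , -0.02579781, -0.02725002]), 'grip_force': 0.0, 'gripper_width': 87.78618663181561}
{'fx': 563.0444406828518, 'fy': 563.0444406828518, 'cx': 322.485859483041, 'cy': 242.066822177343, 'k1': -0.06528809543617008, 'R': array([[-0.00481196, -0.99951687, -0.03070615],
       [-0.98995951,  0.00909939, -0.14105803],
       [ 0.14126929,  0.02971908, -0.98952502]]), 't': array([  32.25671842,  547.62893934, 1195.65899583])}
{'fx': 494.54230097681597, 'fy': 494.54230097681597, 'cx': 315.9513727425079, 'cy': 244.74695689707625, 'k1': -0.11740713082007553, 'R': array([[-0.96990087, -0.24348777, -0.00245089],
       [-0.16088056,  0.64833669, -0.74416193],
       [ 0.18278333, -0.721369  , -0.66799477]]), 't': array([ 521.35150767,  158.76317025, 1221.74042494])}
```

View pics/top0.png

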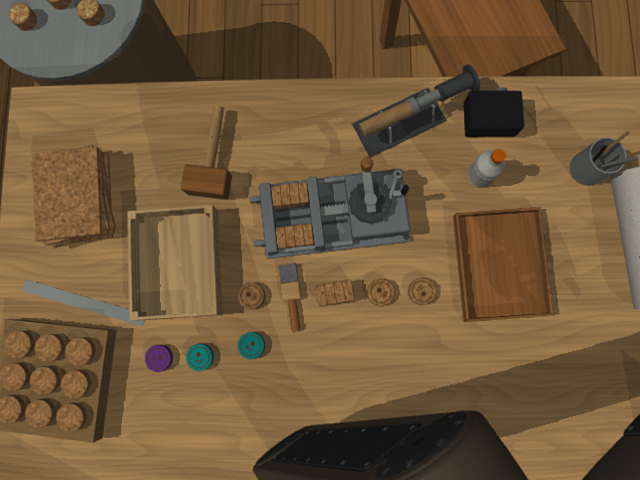

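View pics/side0.png

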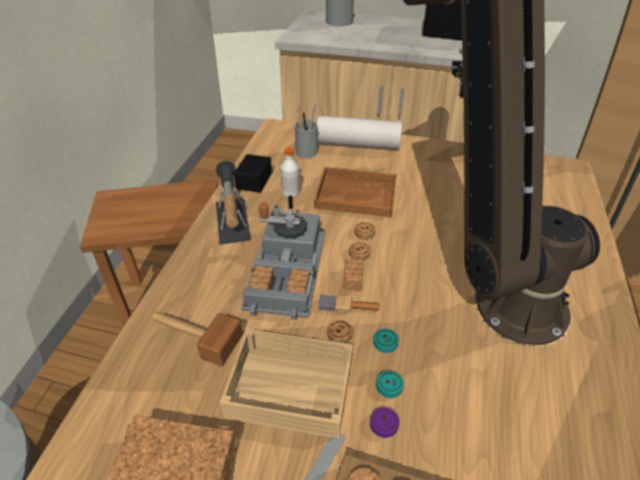

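Top view: the crate is at (172,262) and the tray at (503,264), with the clamp between them. In the row are plain cork discs with rings at (251,295), (380,291) and (423,291), a cork block at (335,292) and the brush at (290,295). Purple and turquoise discs at (158,357), (200,356) and (251,345) are the wrong colour. The cork rounds at (45,380) sit in a rack and are not in the row. I'll confirm in one enlarged crop.

```bash
python3 - <<'E'
import cv2
a=cv2.imread('pics/top0.png')[148:328,230:470]
cv2.imwrite('pics/crop0.png',cv2.resize(a,None,fx=3.33,fy=3.33,interpolation=cv2.INTER_CUBIC))
E
```

```text
(no output)
```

View pics/crop0.png

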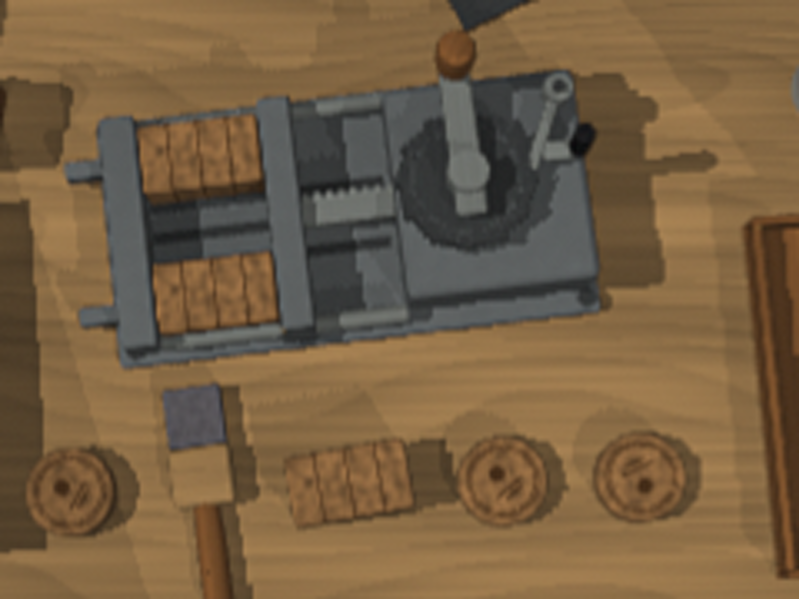

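Crop confirms it: three plain ringed cork lids at crop pixels (72,490), (503,480) and (640,477), block3 at (349,482), the crank knob at (455,50), the pawl pivot at (558,87) and the black pin at (584,137). Now I'll turn these into positions.

```bash
cat > a.py <<'E'
from h import *
c=camera('top')
def P(u,v,z,crop=True):
    if crop: u,v=u/3.33+230-.35,v/3.33+148-.35
    return np.round(px2w(c,u,v,z),1)
for n,u,v,z in [('knobtop',456,43,150),('hub',468,165,108),('wheel',470,178,88),('pivot',558,86,100),('pintop',587,133,127),
 ('h1',388,95,70),('h2',573,72,70),('h3',596,280,70),('h4',408,298,70),('bedL',123,365,12),('bedR',598,310,12),
 ('fj1',102,118,56),('fj2',132,117,56),('fj3',155,346,56),('fj4',127,350,56),('sj1',258,100,56),('sj2',288,97,56),('sj3',310,325,56),
 ('b1 top corners',138,125,52),('',255,115,52),('',263,178,52),('',150,193,52),('b2',153,265,52),('',270,253,52),('',278,318,52),('',160,332,52),
 ('b3 top',287,460,40),('',405,440,40),('',413,503,40),('',297,527,40),('lidA',71,490,20),('lidB',503,480,20),('lidC',640,477,20)]: print(n,P(u,v,z)[:2])
for n,u,v,z in [('crate tops',129,209,62),('',215,207,62),('',218,315,62),('',132,319,62),('tray',456,212,34),('',545,209,34),('',551,315,34),('',463,321,34)]: print(n,P(u,v,z,False)[:2])
print(toolT())
print(np.array(camera('wrist')['T_tool_cam']))
E
python3 a.py
```

```text
knobtop [698.8 -65.5]
hub [631.9 -73.8]
wheel [627.8 -76.1]
pivot [ 684.4 -132.4]
pintop [ 647.1 -146.6]
h1 [687.7 -24.7]
h2 [ 701.7 -145.6]
h3 [ 564.1 -156.8]
h4 [553.5 -36. ]
bedL [518.5 154.8]
bedR [ 552.9 -164.8]
fj1 [678.2 164.7]
fj2 [678.6 144.7]
fj3 [525.6 128.3]
fj4 [523.2 146.5]
sj1 [689.1  61.1]
sj2 [690.8  41.2]
sj3 [538.5  27.4]
b1 top corners [674.1 141.1]
 [679.9  63.3]
 [637.2  58.1]
 [628.  132.8]
b2 [579.7 130.4]
 [586.9  53.5]
 [543.9  48.4]
 [535.3 125.5]
b3 top [452.1  43.3]
 [464.5 -33.7]
 [423.6 -38.4]
 [408.6  37. ]
lidA [434.3 187.8]
lidB [439.1 -98.4]
lidC [ 440.4 -188.6]
crate tops [622.4 455.7]
 [624.4 263. ]
 [389.5 251.4]
 [381.1 438.7]
tray [ 613.1 -267.2]
 [ 618.1 -465.5]
 [ 384.8 -464.9]
 [ 374.  -273.5]
[[-9.56010625e-01 -2.93331633e-01 -4.88781519e-04  1.97918976e+02]
 [-2.93332013e-01  9.56009927e-01  1.16171007e-03 -6.44950998e+02]
 [ 1.26513671e-04  1.25398244e-03 -9.99999206e-01  2.25848762e+02]
 [ 0.00000000e+00  0.00000000e+00  0.00000000e+00  1.00000000e+00]]
[[ 4.90276850e-04 -9.59471869e-01 -2.81803997e-01  7.64754148e+01]
 [ 9.99999805e-01  3.61546106e-04  5.08805546e-04  5.35000503e-01]
 [-3.86299470e-04 -2.81804191e-01  9.59471859e-01 -1.59333316e+02]
 [ 0.00000000e+00  0.00000000e+00  0.00000000e+00  1.00000000e+00]]
```

```bash
cat >> h.py <<'E'
def Rt(psi):
    a=np.radians(psi);return np.array([[-np.sin(a),np.cos(a),0],[np.cos(a),np.sin(a),0],[0,0,-1.]]).T
from scipy.spatial.transform import Rotation as Ro
def plan(*calls,start=None):
    """calls: lists of (x,y,z,psi); prints linear(cm)/rot(rad) from each call's start pose, and rows needed"""
    s=state()
    R0,p0=(np.array(s['orientation']),np.array(s['tool_pos'])) if start is None else (Rt(start[3]),np.array(start[:3],float))
    for w in calls:
        print('call'); pr,Rr=p0,R0
        for x,y,z,psi in w:
            p=np.array([x,y,z],float)
            R=min((Rt(psi),Rt(psi+180)),key=lambda R:Ro.from_matrix(R0.T@R).magnitude())
            rv=Ro.from_matrix(R0.T@R).as_rotvec()
            n=max(np.linalg.norm(p-pr)/41.7,np.degrees(Ro.from_matrix(Rr.T@R).magnitude())/7.16)
            print(' ',np.round(R0.T@(p-p0)/10,2).tolist(),np.round(rv,3).tolist(),'rows %.1f'%n); pr,Rr=p,R
        p0,R0=p,R
def rotz(c,p,a):
    d=np.array(p)-c;return np.array(c)+[np.cos(a)*d[0]-np.sin(a)*d[1],np.sin(a)*d[0]+np.cos(a)*d[1]]
E
python3 - <<'E'
from h import *
from scipy.optimize import least_squares
c1=camera('top');c2=camera('side')
def tri(a,b):
    f=lambda X:np.r_[np.subtract(w2px(c1,X),a),np.subtract(w2px(c2,X),b)]
    r=least_squares(f,[600,0,50]);print(np.round(r.x),r.cost)
tri((470,75),(225,169)); tri((367,162),(264,209)); tri((372,125),(231,222))
piv=np.array([684.,-132]);pin=np.array([646.5,-147])
arc=[(*rotz(piv,pin,a),97,125) for a in (.2,.4,.6,.68)]
plan([(646.5,-147,205,125)],[(646.5,-147,97,125)],arc,[(arc[-1][0],arc[-1][1],190,125)])
E
```

```text
[ 914. -304.   75.] 0.7492870716256133
[699. -68. 132.] 0.9568346547414724
[808. -84.  52.] 0.32820063016036705
call
  [-57.49, 34.46, 2.14] [0.001, 0.0, -0.313] rows 16.1
call
  [0.0, 0.0, 10.8] [0.0, 0.0, 0.0] rows 2.6
call
  [0.1, -0.8, 0.0] [0.0, 0.0, 0.0] rows 0.2
  [0.05, -1.6, 0.0] [0.0, 0.0, 0.0] rows 0.2
  [-0.17, -2.38, 0.0] [0.0, 0.0, 0.0] rows 0.2
  [-0.29, -2.68, 0.0] [0.0, 0.0, 0.0] rows 0.1
call
  [0.0, 0.0, -9.3] [0.0, 0.0, 0.0] rows 2.2
```

>>> servo_tool --hand '[3.4,3.4,3.4,3.4,3.4,3.4,3.4,3.4,3.4,3.4]' --linear '[[-4,2.4,0],[-8,4.8,0],[-11.5,6.9,0],[-15,9,0],[-18.5,11.1,0],[-22,13.2,0],[-25.5,15.3,0],[-29,17.4,0],[-31,18.6,0],[-32,19.2,0]]' --rot '[[0,0,0],[0,0,0],[0,0,0],[0,0,-0.1],[0,0,-0.2],[0,0,-0.313],[0,0,-0.313],[0,0,-0.313],[0,0,-0.313],[0,0,-0.313]]'

```text
time: 1.13
tool_pos: [449.9, -365.1, 226.8]
orientation: [[-0.817, -0.576, 0.001], [-0.576, 0.817, 0.0], [-0.001, -0.0, -1.0]]
contact_force: [0.5, 0.0, 1.0]
gripper_width: 34.6
grip_force: 0.0
```

```bash
python3 -c "
from h import *
plan([(646.5,-147,205,125)])"
```

```text
call
  [-28.63, 6.51, 2.19] [-0.0, 0.001, 0.003] rows 7.1
```

>>> servo_tool --hand '[3.4,3.4,3.4,3.4,3.4,3.4,3.4,3.4,3.4,3.4]' --linear '[[-28.63,6.51,2.19],[-28.63,6.51,2.19],[-28.63,6.51,2.19],[-28.63,6.51,2.19],[-28.63,6.51,2.19],[-28.63,6.51,2.19],[-28.63,6.51,2.19],[-28.63,6.51,2.19],[-28.63,6.51,2.19],[-28.63,6.51,2.19]]' --rot '[[0,0,0],[0,0,0],[0,0,0],[0,0,0],[0,0,0],[0,0,0],[0,0,0],[0,0,0],[0,0,0],[0,0,0]]'

```text
time: 1.97
tool_pos: [644.6, -150.3, 204.2]
orientation: [[-0.819, -0.574, -0.001], [-0.574, 0.819, -0.0], [0.001, 0.001, -1.0]]
contact_force: [0.4, 0.5, -0.1]
gripper_width: 33.8
grip_force: 0.0
```

```bash
python3 - <<'E'
from h import *
T=toolT();c=camera('wrist');save(c,'w1.png');print(T[:3,3])
M=np.linalg.inv(T@np.array(c['T_tool_cam']));d=dict(c);d['R']=M[:3,:3];d['t']=M[:3,3]
for n,X in dict(pin=(646.5,-147,127),piv=(684,-132,110),knob=(699,-66,150),hub=(630,-75,105)).items(): print(n,np.round(w2px(d,X)))
E
```

```text
[ 644.58056772 -150.30580066  204.15512958]
pin [320. 257.]
piv [308. 300.]
knob [374. 395.]
hub [412. 283.]
```

View pics/w1.png

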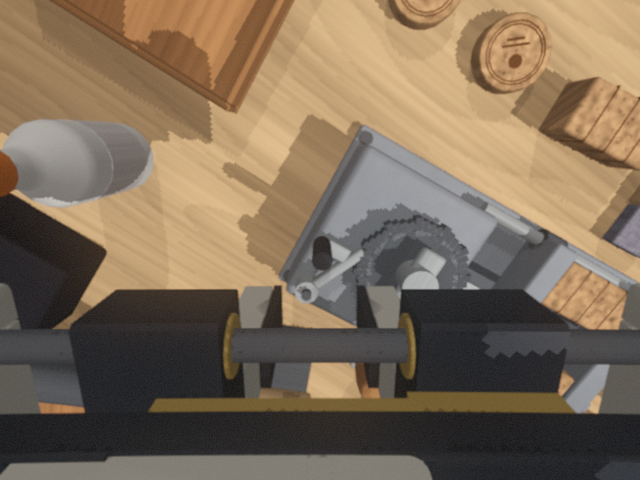

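Wrist view: the pin top is at (322,243), the pivot at (306,293) and the hub at (421,275). I'll use this closer view to refine them.

```bash
python3 - <<'E'
from h import *
T=toolT();c=camera('wrist')
print(T[:3,3])
for n,u,v,z in [('pin',322,242,127),('pinbase',322,265,88),('piv',306,293,100),('hub',421,275,110),('hub',421,275,115)]: print(n,px2w(c,u,v,z,T).round(1))
piv=np.array([684.,-132]);pin=px2w(c,322,242,127,T)[:2];print(np.linalg.norm(pin-piv))
E
```

```text
[ 644.25731502 -150.94777681  204.53057876]
pin [ 637.  -152.8  127. ]
pinbase [ 661.4 -135.1   88. ]
piv [ 683.6 -134.7  100. ]
hub [620.2 -76.7 110. ]
hub [619.5 -79.  115. ]
51.39319846034252
```

The pin leans down in this image, so its top is at (322,260). That matches the predicted (320,257), so the estimate holds. Descending.

```bash
python3 - <<'E'
from h import *
plan([(646.5,-147,97,125)])
E
```

```text
call
  [-0.44, 0.22, 10.78] [0.0, -0.0, -0.001] rows 2.6
```

>>> servo_tool --hand '[3.4,3.4,3.4,3.4,3.4,3.4,3.4,2.0,2.0,2.0]' --linear '[[-0.4,0.2,2],[-0.4,0.2,4],[-0.4,0.2,6],[-0.4,0.2,8],[-0.4,0.2,9.5],[-0.4,0.2,10.8],[-0.4,0.2,10.8],[-0.4,0.2,10.8],[-0.4,0.2,10.8],[-0.4,0.2,10.8]]' --rot '[[0,0,0],[0,0,0],[0,0,0],[0,0,0],[0,0,0],[0,0,0],[0,0,0],[0,0,0],[0,0,0],[0,0,0]]'

```text
time: 2.9
tool_pos: [647.6, -146.9, 98.2]
orientation: [[-0.819, -0.573, 0.002], [-0.573, 0.819, -0.0], [-0.002, -0.001, -1.0]]
contact_force: [-0.5, 0.3, -0.1]
gripper_width: 21.5
grip_force: 0.0
```

>>> servo_tool --hand '[2,2,2,2,2,2,2,2,2,2]' --linear '[[0.05,-0.4,0],[0.1,-0.8,0],[0.1,-1.2,0],[0.05,-1.6,0],[-0.05,-2.0,0],[-0.15,-2.4,0],[-0.25,-2.6,0],[-0.29,-2.7,0],[-0.29,-2.7,0],[-0.29,-2.7,0]]' --rot '[[0,0,0],[0,0,0],[0,0,0],[0,0,0],[0,0,0],[0,0,0],[0,0,0],[0,0,0],[0,0,0],[0,0,0]]'

```text
time: 3.73
tool_pos: [665.5, -166.9, 96.8]
orientation: [[-0.819, -0.574, 0.001], [-0.574, 0.819, -0.0], [-0.001, -0.001, -1.0]]
contact_force: [0.9, -0.3, 1.4]
gripper_width: 20.1
grip_force: 0.0
```

>>> servo_tool --hand '[2.6,3.4,3.4,3.4,3.4,3.4,3.4,3.4]' --linear '[[0,0,0],[0,0,0],[0,0,-2],[0,0,-5],[0,0,-8],[0,0,-10],[0,0,-10],[0,0,-10]]' --rot '[[0,0,0],[0,0,0],[0,0,0],[0,0,0],[0,0,0],[0,0,0],[0,0,0],[0,0,0]]'

```text
time: 4.4
tool_pos: [665.7, -166.7, 198.6]
orientation: [[-0.819, -0.574, 0.004], [-0.574, 0.819, 0.0], [-0.003, -0.002, -1.0]]
contact_force: [-0.3, 0.4, -1.7]
gripper_width: 33.9
grip_force: 0.0
```

```bash
python3 - <<'E'
from h import *
T=toolT();c=camera('wrist');save(c,'w2.png');print(T[:3,3])
ax=np.array([630.,-75]);k=np.array([699.,-66.5])
M=np.linalg.inv(T@np.array(c['T_tool_cam']));d=dict(c);d['R']=M[:3,:3];d['t']=M[:3,3]
piv=np.array([684.,-132]);pin=np.array([646.5,-147])
for a in (0,.3,.6,.7): print(a,np.round(w2px(d,(*rotz(piv,pin,a),127))))
arc=[(*rotz(ax,k,a),111,125) for a in np.linspace(0,2.65,21)[1:]]
plan([(699,-66.5,205,125)],[(699,-66.5,111,125)],arc[:10],arc[10:])
E
```

```text
[ 665.6823058  -166.71510764  198.63683485]
0 [360. 248.]
0.3 [342. 247.]
0.6 [323. 250.]
0.7 [318. 253.]
call
  [-8.54, 6.24, -0.79] [-0.0, 0.001, -0.0] rows 2.5
call
  [0.0, 0.0, 9.4] [0.0, 0.0, 0.0] rows 2.3
call
  [-0.38, 0.84, 0.0] [0.0, 0.0, 0.0] rows 0.2
  [-0.64, 1.72, 0.0] [0.0, 0.0, 0.0] rows 0.2
  [-0.78, 2.63, 0.0] [0.0, 0.0, 0.0] rows 0.2
  [-0.81, 3.55, 0.0] [0.0, 0.0, 0.0] rows 0.2
  [-0.71, 4.47, 0.0] [0.0, 0.0, 0.0] rows 0.2
  [-0.49, 5.36, 0.0] [0.0, 0.0, 0.0] rows 0.2
  [-0.15, 6.22, 0.0] [0.0, 0.0, 0.0] rows 0.2
  [0.29, 7.02, 0.0] [0.0, 0.0, 0.0] rows 0.2
  [0.84, 7.76, 0.0] [0.0, 0.0, 0.0] rows 0.2
  [1.48, 8.42, 0.0] [0.0, 0.0, 0.0] rows 0.2
call
  [0.72, 0.57, 0.0] [0.0, 0.0, 0.0] rows 0.2
  [1.51, 1.04, 0.0] [0.0, 0.0, 0.0] rows 0.2
  [2.36, 1.4, 0.0] [0.0, 0.0, 0.0] rows 0.2
  [3.25, 1.65, 0.0] [0.0, 0.0, 0.0] rows 0.2
  [4.16, 1.77, 0.0] [0.0, 0.0, 0.0] rows 0.2
  [5.08, 1.78, 0.0] [0.0, 0.0, 0.0] rows 0.2
  [5.99, 1.66, 0.0] [0.0, 0.0, 0.0] rows 0.2
  [6.88, 1.42, 0.0] [0.0, 0.0, 0.0] rows 0.2
  [7.73, 1.07, 0.0] [0.0, 0.0, 0.0] rows 0.2
  [8.53, 0.61, 0.0] [0.0, 0.0, 0.0] rows 0.2
```

View pics/w2.png

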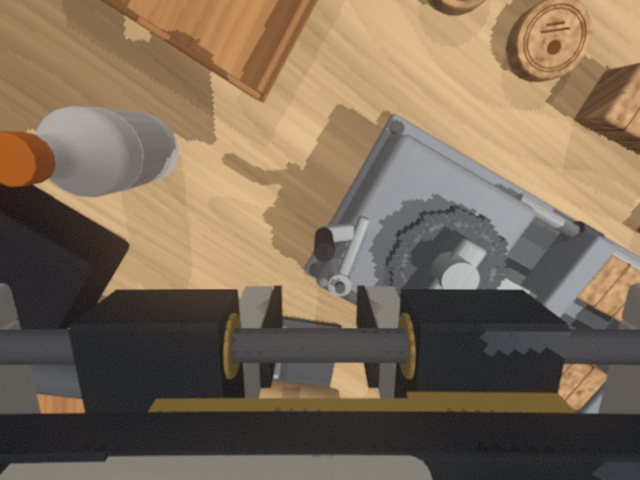

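The pawl is swung out: pin top at (324,248), which is about 0.6 rad. Next, the crank.

>>> servo_tool --hand '[6,6,6,6,6,6,6]' --linear '[[-2.8,2.1,-0.8],[-5.6,4.2,-0.8],[-8.5,6.2,-0.8],[-8.5,6.2,-0.8],[-8.5,6.2,-0.8],[-8.5,6.2,-0.8],[-8.5,6.2,-0.8]]' --rot '[[0,0,0],[0,0,0],[0,0,0],[0,0,0],[0,0,0],[0,0,0],[0,0,0]]'

```text
time: 5.03
tool_pos: [698.3, -68.0, 203.8]
orientation: [[-0.82, -0.573, -0.001], [-0.573, 0.82, -0.0], [0.001, 0.001, -1.0]]
contact_force: [-0.5, -0.1, -0.2]
gripper_width: 59.9
grip_force: 0.0
```

>>> servo_tool --hand '[6,6,6,6,6,3,1.5,1.5,1.5,1.5]' --linear '[[0,0,2.5],[0,0,5],[0,0,7.5],[0,0,9.4],[0,0,9.4],[0,0,9.4],[0,0,9.4],[0,0,9.4],[0,0,9.4],[0,0,9.4]]' --rot '[[0,0,0],[0,0,0],[0,0,0],[0,0,0],[0,0,0],[0,0,0],[0,0,0],[0,0,0],[0,0,0],[0,0,0]]'

```text
time: 5.87
tool_pos: [699.4, -67.3, 112.0]
orientation: [[-0.819, -0.573, 0.002], [-0.573, 0.819, 0.0], [-0.002, -0.001, -1.0]]
contact_force: [-0.3, -0.2, 0.5]
gripper_width: 32.3
grip_force: 0.0
```

>>> servo_tool --hand '[1.5,1.5,1.5,1.5]' --linear '[[0,0,0],[0,0,0],[0,0,0],[0,0,0]]' --rot '[[0,0,0],[0,0,0],[0,0,0],[0,0,0]]'

```text
time: 6.2
tool_pos: [699.0, -67.1, 111.5]
orientation: [[-0.819, -0.574, 0.001], [-0.574, 0.819, -0.0], [-0.0, -0.0, -1.0]]
contact_force: [-2.4, 1.1, 6.2]
gripper_width: 24.4
grip_force: 30.0
```

>>> servo_tool --hand '[1.5,1.5,1.5,1.5,1.5,1.5,1.5,1.5,1.5,1.5]' --linear '[[-0.38,0.84,0],[-0.64,1.72,0],[-0.78,2.63,0],[-0.81,3.55,0],[-0.71,4.47,0],[-0.49,5.36,0],[-0.15,6.22,0],[0.29,7.02,0],[0.84,7.76,0],[1.48,8.42,0]]' --rot '[[0,0,0],[0,0,0],[0,0,0],[0,0,0],[0,0,0],[0,0,0],[0,0,0],[0,0,0],[0,0,0],[0,0,0]]'

```text
time: 7.03
tool_pos: [641.9, -4.0, 111.6]
orientation: [[-0.818, -0.575, 0.008], [-0.575, 0.818, 0.003], [-0.008, -0.002, -1.0]]
contact_force: [7.8, 10.1, -1.7]
gripper_width: 24.7
grip_force: 30.0
```

>>> servo_tool --hand '[1.5,1.5,1.5,1.5,1.5,1.5,1.5,1.5,1.5,1.5]' --linear '[[0.72,0.57,0],[1.51,1.04,0],[2.36,1.4,0],[3.25,1.65,0],[4.16,1.77,0],[5.08,1.78,0],[5.99,1.66,0],[6.88,1.42,0],[7.73,1.07,0],[8.4,0.7,0]]' --rot '[[0,0,0],[0,0,0],[0,0,0],[0,0,0],[0,0,0],[0,0,0],[0,0,0],[0,0,0],[0,0,0],[0,0,0]]'

```text
time: 7.87
tool_pos: [564.0, -47.6, 111.4]
orientation: [[-0.819, -0.574, -0.001], [-0.574, 0.819, 0.002], [-0.001, 0.003, -1.0]]
contact_force: [-6.1, 32.0, 12.8]
gripper_width: 24.1
grip_force: 30.0
```

>>> servo_tool --hand '[1.5,1.5,1.5,1.5]' --linear '[[0,0,0],[0,0,0],[0,0,0],[0,0,0]]' --rot '[[0,0,0],[0,0,0],[0,0,0],[0,0,0]]'

```text
time: 8.2
tool_pos: [564.0, -47.2, 111.4]
orientation: [[-0.819, -0.574, -0.002], [-0.574, 0.819, 0.003], [0.0, 0.003, -1.0]]
contact_force: [-12.3, 14.7, 15.7]
gripper_width: 24.6
grip_force: 30.0
```

```bash
python3 - <<'E'
from h import *
plan([(564,-47,230,125)],[(608,94,230,186)])
E
```

```text
call
  [-0.01, 0.05, -11.86] [0.003, -0.0, 0.0] rows 2.8
call
  [-11.69, 9.03, 0.0] [0.0, 0.0, -1.065] rows 8.5
```

>>> servo_tool --hand '[3,5,6,6,6,6,6,6,6]' --linear '[[0,0,0],[0,0,0],[0,0,0],[0,0,-2],[0,0,-5],[0,0,-9],[0,0,-11.9],[0,0,-11.9],[0,0,-11.9]]' --rot '[[0,0,0],[0,0,0],[0,0,0],[0,0,0],[0,0,0],[0,0,0],[0,0,0],[0,0,0],[0,0,0]]'

```text
time: 8.95
tool_pos: [566.8, -49.4, 231.7]
orientation: [[-0.819, -0.573, 0.004], [-0.573, 0.819, 0.001], [-0.004, -0.002, -1.0]]
contact_force: [-1.0, -0.3, -2.1]
gripper_width: 60.1
grip_force: 0.0
```

>>> servo_tool --hand '[6,6,6,6,6,6,6,6,6,6]' --linear '[[-2,1.5,0],[-4,3,0],[-6,4.5,0],[-8,6,0],[-10,7.5,0],[-11.7,9,0],[-11.7,9,0],[-11.7,9,0],[-11.7,9,0],[-11.7,9,0]]' --rot '[[0,0,-0.12],[0,0,-0.24],[0,0,-0.36],[0,0,-0.48],[0,0,-0.6],[0,0,-0.72],[0,0,-0.84],[0,0,-0.96],[0,0,-1.065],[0,0,-1.065]]'

```text
time: 9.78
tool_pos: [609.4, 91.5, 227.9]
orientation: [[0.11, -0.994, -0.002], [-0.994, -0.11, -0.001], [0.001, 0.003, -1.0]]
contact_force: [0.8, 1.3, -0.6]
gripper_width: 60.1
grip_force: 0.0
```

>>> servo_tool --hand '[6,6]' --linear '[[0,0,0],[0,0,0]]' --rot '[[0,0,0],[0,0,0]]'

```text
time: 9.95
tool_pos: [609.6, 91.3, 228.8]
orientation: [[0.101, -0.995, -0.001], [-0.995, -0.101, -0.001], [0.0, 0.001, -1.0]]
contact_force: [0.4, -0.6, -0.2]
gripper_width: 60.0
grip_force: 0.0
```

```bash
cat >> h.py <<'E'
def wcam(name):
    T=toolT();c=camera('wrist');save(c,name)
    M=np.linalg.inv(T@np.array(c['T_tool_cam']));d=dict(c);d['R']=M[:3,:3];d['t']=M[:3,3];d['frame']=0
    np.save('pics/'+name+'.npy',d,allow_pickle=True);print(T[:3,3].round(1))
def wload(name): return np.load('pics/'+name+'.npy',allow_pickle=True).item()
E
python3 -c "
from h import *
wcam('w3.png')"
```

```text
[609.6  91.3 228.8]
```

View pics/w3.png

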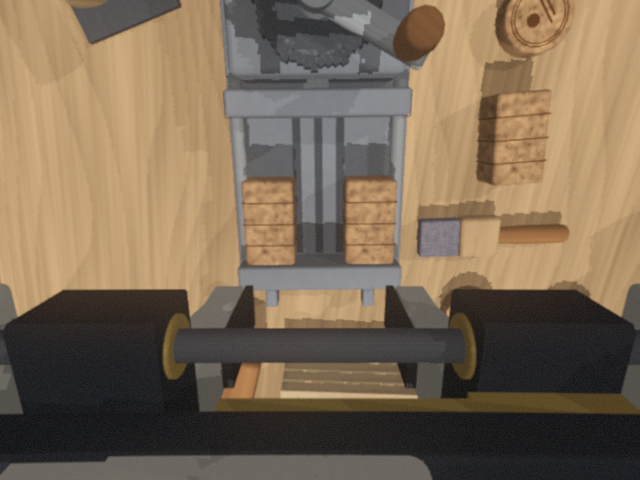

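Wrist view: the jaw is fully open, with block tops centred at about (270,224) and (370,223).

```bash
python3 - <<'E'
from h import *
d=wload('w3.png')
for n,u,v,z in [('b1',270,224,52),('b2',370,223,52),('b1c',245,181,52),('',294,179,52),('',296,265,52),('',248,265,52),('b2c',345,180,52),('',394,178,52),('',395,264,52),('',346,265,52),('b3',518,138,40)]: print(n,px2w(d,u,v,z).round(1))
plan([(655,98,150,186)],[(655,98,22,186)],[(655,98,180,186)])
E
```

```text
b1 [653.3 101.3  52. ]
b2 [561.7  91.   52. ]
b1c [678.   64.2  52. ]
 [634.7  57.9  52. ]
 [626.1 138.9  52. ]
 [671.6 143.4  52. ]
b2c [589.4  54.2  52. ]
 [546.2  48.1  52. ]
 [532.4 128.3  52. ]
 [578.7 134.1  52. ]
b3 [439.7   3.5  40. ]
call
  [-0.21, -4.58, 7.91] [0.001, -0.0, -0.003] rows 2.2
call
  [0.0, 0.0, 12.8] [0.0, 0.0, 0.0] rows 3.1
call
  [0.0, 0.0, -15.8] [0.0, 0.0, 0.0] rows 3.8
```

>>> servo_tool --hand '[6.2,6.2,6.2,6.2,6.2,6.2,6.2,6.2,6.2]' --linear '[[-0.2,-2.2,3],[-0.38,-4.45,6],[-0.38,-4.45,9],[-0.38,-4.45,11],[-0.38,-4.45,13],[-0.38,-4.45,15],[-0.38,-4.45,17],[-0.38,-4.45,19],[-0.38,-4.45,20.6]]' --rot '[[0,0,0],[0,0,0],[0,0,0],[0,0,0],[0,0,0],[0,0,0],[0,0,0],[0,0,0],[0,0,0]]'

```text
time: 10.75
tool_pos: [653.1, 99.6, 21.9]
orientation: [[0.102, -0.995, -0.001], [-0.995, -0.102, -0.0], [0.0, 0.001, -1.0]]
contact_force: [0.1, 0.4, 0.3]
gripper_width: 62.1
grip_force: 0.0
```

>>> servo_tool --hand '[5,4,4,4,4,4,4]' --linear '[[0,0,0],[0,0,0],[0,0,0],[0,0,0],[0,0,0],[0,0,0],[0,0,0]]' --rot '[[0,0,0],[0,0,0],[0,0,0],[0,0,0],[0,0,0],[0,0,0],[0,0,0]]'

```text
time: 11.33
tool_pos: [654.3, 100.2, 24.8]
orientation: [[0.105, -0.994, 0.002], [-0.994, -0.105, 0.001], [-0.0, -0.002, -1.0]]
contact_force: [0.6, 0.5, 3.6]
gripper_width: 45.8
grip_force: 3.0
```

>>> servo_tool --hand '[4,4,4,4,4,4,4,4]' --linear '[[0,0,-2],[0,0,-4],[0,0,-7],[0,0,-10],[0,0,-13],[0,0,-15],[0,0,-15],[0,0,-15]]' --rot '[[0,0,0],[0,0,0],[0,0,0],[0,0,0],[0,0,0],[0,0,0],[0,0,0],[0,0,0]]'

```text
time: 12.0
tool_pos: [654.3, 100.4, 175.5]
orientation: [[0.105, -0.994, 0.003], [-0.994, -0.105, 0.002], [-0.001, -0.003, -1.0]]
contact_force: [-0.8, 0.9, -0.6]
gripper_width: 45.7
grip_force: 30.0
```

```bash
python3 - <<'E'
from h import *
plan([(560,310,190,182.5)])
E
```

```text
call
  [-21.84, 7.18, -1.45] [-0.003, 0.001, 0.061] rows 5.5
```

>>> servo_tool --hand '[4,4,4,4,4,4,4,4,4,4]' --linear '[[-4,2,-2],[-8,4,-4],[-12,7,-7],[-15,9,-10],[-18,10.5,-11],[-21,12,-12],[-24.4,13,-12],[-25.5,13,-12],[-25.5,13,-12],[-25.5,13,-12]]' --rot '[[0,0,0.02],[0,0,0.06],[0,0,0.06],[0,0,0.06],[0,0,0.06],[0,0,0.06],[0,0,0.06],[0,0,0.06],[0,0,0.06],[0,0,0.06]]'

```text
time: 12.83
tool_pos: [496.5, 341.1, 292.3]
orientation: [[0.047, -0.999, -0.002], [-0.999, -0.047, -0.001], [0.001, 0.002, -1.0]]
contact_force: [-0.1, 0.4, -1.2]
gripper_width: 45.7
grip_force: 30.0
```

```bash
python3 -c "
from h import *
wcam('w4.png');s=state();print(s['gripper_width'],s['grip_force'])"
```

```text
[496.5 341.1 292.3]
45.86827051743418 29.98994529247284
```

View pics/w4.png

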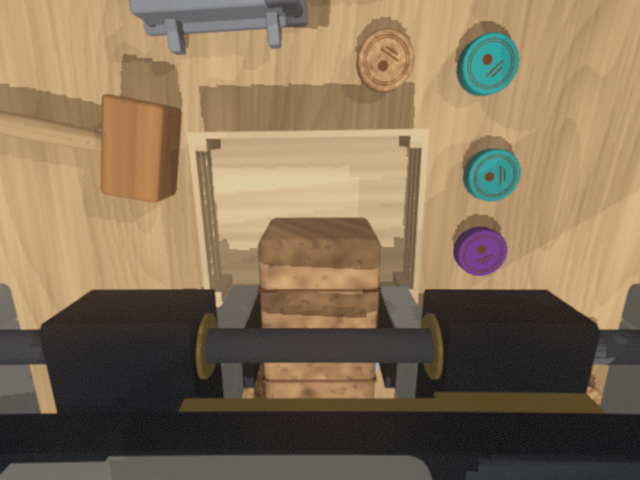

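Wrist view over the crate: the rim's near outer corners are at (190,133) and (428,129), lid A is at (386,60), and the block is held well.

```bash
python3 - <<'E'
from h import *
d=wload('w4.png')
A=px2w(d,190,133,62)[:2];B=px2w(d,428,129,62)[:2];print(A,B,np.linalg.norm(A-B))
u=(A-B)/np.linalg.norm(A-B);th=np.degrees(np.arctan2(u[1],u[0]));v=np.array([-u[1],u[0]])
C=(A+B)/2+v*95;print('crate C',C,th)
# left outer side: bottom-left visible (213?,300)
print(px2w(d,386,60,20).round(1), px2w(d,180,110,50).round(1))
for p in [(-55,-42),(55,-42),(0,44)]: print(p,(C+u*p[0]+v*p[1]).round(1))
E
```

```text
[627.2388529  272.52777342] [391.12708128 257.30132847] 236.60222595303287
crate C [503.06927875 359.71762481] 3.689797668303975
[432.5 190.   20. ] [639.9 251.1  50. ]
(-55, -42) [450.9 314.3]
(55, -42) [560.7 321.3]
(0, 44) [500.2 403.6]
```

```bash
python3 - <<'E'
from h import *
plan([(561,321,100,183.3),(561,321,19,183.3)],[(561,321,180,183.3),(561.5,90.5,180,186),(561.5,90.5,22.5,186)],[(561.5,90.5,180,186),(451.3,314.9,180,183.3),(451.3,314.9,19.5,183.3)])
E
```

```text
call
  [2.18, -6.34, 19.22] [0.002, -0.002, -0.011] rows 4.9
  [2.16, -6.35, 27.32] [0.002, -0.002, -0.011] rows 1.9
call
  [0.0, 0.0, -16.1] [0.0, 0.0, 0.0] rows 3.9
  [23.01, 1.28, -16.1] [0.0, 0.0, -0.047] rows 5.5
  [23.01, 1.28, -0.35] [0.0, 0.0, -0.047] rows 3.8
call
  [0.0, 0.0, -15.75] [0.0, 0.0, 0.0] rows 3.8
  [-23.47, 8.61, -15.75] [0.0, 0.0, 0.047] rows 6.0
  [-23.47, 8.61, 0.3] [0.0, 0.0, 0.047] rows 3.8
```

>>> servo_tool --hand '[4,4,4,4,4,4,4,4,4,4]' --linear '[[1,-3,4],[2.18,-6.34,7],[2.18,-6.34,11],[2.18,-6.34,15],[2.18,-6.34,19],[2.18,-6.34,22],[2.18,-6.34,24],[2.18,-6.34,26],[2.18,-6.34,27.1],[2.18,-6.34,27.3]]' --rot '[[0,0,-0.01],[0,0,-0.01],[0,0,-0.01],[0,0,-0.01],[0,0,-0.01],[0,0,-0.01],[0,0,-0.01],[0,0,-0.01],[0,0,-0.01],[0,0,-0.01]]'

```text
time: 13.72
tool_pos: [561.5, 319.0, 18.5]
orientation: [[0.054, -0.999, -0.003], [-0.999, -0.054, -0.003], [0.003, 0.003, -1.0]]
contact_force: [0.2, -0.4, -0.0]
gripper_width: 45.6
grip_force: 30.0
```

>>> servo_tool --hand '[4,4,5.5,5.8,5.8,5.8,5.8,5.8,5.8,5.8]' --linear '[[0,0,0],[0,0,0],[0,0,0],[0,0,0],[0,0,0],[0,0,-3],[0,0,-7],[0,0,-11],[0,0,-15],[0,0,-16.1]]' --rot '[[0,0,0],[0,0,0],[0,0,0],[0,0,0],[0,0,0],[0,0,0],[0,0,0],[0,0,0],[0,0,0],[0,0,0]]'

```text
time: 14.55
tool_pos: [564.6, 322.8, 189.8]
orientation: [[0.056, -0.998, 0.009], [-0.998, -0.056, 0.006], [-0.006, -0.009, -1.0]]
contact_force: [-0.1, 0.5, 0.5]
gripper_width: 57.8
grip_force: 0.0
```

```bash
python3 - <<'E'
from h import *
wcam('w5.png')
plan([(561.5,90.5,180,186),(561.5,90.5,22.5,186)])
E
```

```text
[564.6 322.8 189.8]
call
  [23.2, 1.62, 0.8] [-0.009, 0.006, -0.049] rows 5.6
  [23.3, 1.76, 16.54] [-0.009, 0.006, -0.049] rows 3.8
```

>>> servo_tool --hand '[6.2,6.2,6.2,6.2,6.2,6.2,6.2,6.2,6.2,6.2]' --linear '[[4,0.3,0],[8,0.6,0],[12,0.9,0],[16,1.1,0],[20,1.28,0],[22.5,1.28,0],[23.1,1.3,0],[23.1,1.3,2],[23.1,1.3,5],[23.1,1.3,8]]' --rot '[[0,0,-0.02],[0,0,-0.047],[0,0,-0.047],[0,0,-0.047],[0,0,-0.047],[0,0,-0.047],[0,0,-0.047],[0,0,-0.047],[0,0,-0.047],[0,0,-0.047]]'

```text
time: 15.43
tool_pos: [562.7, 90.1, 102.2]
orientation: [[0.101, -0.995, 0.004], [-0.995, -0.101, 0.002], [-0.002, -0.004, -1.0]]
contact_force: [0.2, -0.1, -1.0]
gripper_width: 62.3
grip_force: 0.0
```

```bash
python3 - <<'E'
from h import *
plan([(561.5,90.5,22.5,186)])
E
```

```text
call
  [-0.04, 0.14, 7.97] [-0.004, 0.002, -0.003] rows 1.9
```

View pics/w5.png

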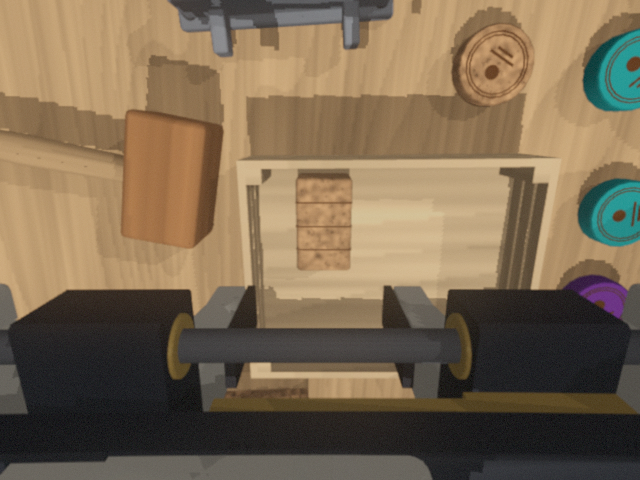

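Block1 lies flat in the crate at (324,222), clear of the walls. Next is block2.

>>> servo_tool --hand '[6.2,6.2,6.2,6.2,5,4,4,4,4,4]' --linear '[[0,0.1,3],[0,0.1,6],[0,0.1,7.8],[0,0.1,7.8],[0,0.1,7.8],[0,0.1,7.8],[0,0.1,7.8],[0,0.1,7.8],[0,0.1,7.8],[0,0.1,7.8]]' --rot '[[0,0,0],[0,0,0],[0,0,0],[0,0,0],[0,0,0],[0,0,0],[0,0,0],[0,0,0],[0,0,0],[0,0,0]]'

```text
time: 16.27
tool_pos: [562.0, 90.3, 25.5]
orientation: [[0.102, -0.995, 0.003], [-0.995, -0.102, 0.001], [-0.001, -0.003, -1.0]]
contact_force: [-0.4, 1.2, 7.2]
gripper_width: 45.7
grip_force: 30.0
```

>>> servo_tool --hand '[4,4,4,4,4,4,4,4,4,4]' --linear '[[0,0,0],[0,0,0],[0,0,-2],[0,0,-4],[0,0,-7],[0,0,-10],[0,0,-13],[0,0,-15],[0,0,-15.7],[0,0,-15.7]]' --rot '[[0,0,0],[0,0,0],[0,0,0],[0,0,0],[0,0,0],[0,0,0],[0,0,0],[0,0,0],[0,0,0],[0,0,0]]'

```text
time: 17.1
tool_pos: [561.7, 90.0, 183.4]
orientation: [[0.102, -0.995, 0.004], [-0.995, -0.102, 0.002], [-0.002, -0.005, -1.0]]
contact_force: [0.5, -0.2, -0.4]
gripper_width: 45.7
grip_force: 30.0
```

```bash
python3 - <<'E'
from h import *
plan([(451.3,314.9,180,183.3),(451.3,314.9,19.5,183.3)])
E
```

```text
call
  [-23.49, 8.7, 0.34] [-0.005, 0.002, 0.045] rows 6.0
  [-23.47, 8.77, 16.39] [-0.005, 0.002, 0.045] rows 3.8
```

>>> servo_tool --hand '[4,4,4,4,4,4,4,4,4,4]' --linear '[[-3.7,1.4,0],[-7.4,2.8,0],[-11,4.2,0],[-15,5.6,0],[-18.5,7,0],[-22,8.4,0],[-23.5,8.7,1],[-23.5,8.7,4],[-23.5,8.7,7.5],[-23.5,8.7,8]]' --rot '[[0,0,0.045],[0,0,0.045],[0,0,0.045],[0,0,0.045],[0,0,0.045],[0,0,0.045],[0,0,0.045],[0,0,0.045],[0,0,0.045],[0,0,0.045]]'

```text
time: 17.93
tool_pos: [446.8, 311.6, 94.3]
orientation: [[0.056, -0.998, -0.007], [-0.998, -0.056, -0.007], [0.007, 0.008, -1.0]]
contact_force: [-1.3, -1.5, -2.0]
gripper_width: 45.7
grip_force: 30.0
```

```bash
python3 - <<'E'
from h import *
s=state();print(s['tool_pos'],s['gripper_width'],s['grip_force'])
plan([(451.3,314.9,19.5,183.3)])
E
```

```text
[446.82717323 311.56554562  94.25412194] 45.71761092673239 29.972049593925476
call
  [-0.36, -0.52, 7.47] [0.008, -0.007, -0.001] rows 1.8
```

>>> servo_tool --hand '[4,4,4,4,4,4]' --linear '[[0,0,2],[0,0,4],[0,0,6],[0,0,7],[0,0,7],[0,0,7]]' --rot '[[0,0,0],[0,0,0],[0,0,0],[0,0,0],[0,0,0],[0,0,0]]'

```text
time: 18.43
tool_pos: [450.4, 314.2, 30.8]
orientation: [[0.057, -0.998, -0.001], [-0.998, -0.057, -0.001], [0.001, 0.001, -1.0]]
contact_force: [0.1, 0.8, 0.4]
gripper_width: 45.7
grip_force: 30.0
```

```bash
python3 - <<'E'
from h import *
s=state();print(s['contact_force'],s['gripper_width'],s['grip_force'])
plan([(451.3,314.9,19,183.3)])
E
```

```text
[0.10535815 0.78612798 0.37448617] 45.669718884962435 29.97253507375717
call
  [-0.07, -0.09, 1.18] [0.001, -0.001, -0.001] rows 0.3
```

>>> servo_tool --hand '[4,4,4,5.5,5.8,5.8,5.8,5.8,5.8,5.8]' --linear '[[0,0,0.6],[0,0,1.15],[0,0,1.15],[0,0,1.15],[0,0,1.15],[0,0,1.15],[0,0,-2],[0,0,-6],[0,0,-10],[0,0,-14]]' --rot '[[0,0,0],[0,0,0],[0,0,0],[0,0,0],[0,0,0],[0,0,0],[0,0,0],[0,0,0],[0,0,0],[0,0,0]]'

```text
time: 19.27
tool_pos: [450.0, 314.1, 172.5]
orientation: [[0.057, -0.998, -0.0], [-0.998, -0.057, -0.001], [0.0, 0.0, -1.0]]
contact_force: [1.6, 1.2, -0.8]
gripper_width: 57.7
grip_force: 0.0
```

>>> servo_tool --hand '[5.8,5.8,5.8,5.8,5.8,5.8,5.8,5.8,5.8,5.8]' --linear '[[4,-0.3,-1],[8,-0.6,-2],[12,-0.8,-4],[16,-1,-6],[20,-1,-6],[24,-1,-6],[27.5,-1,-6],[30,-1,-6],[30,-1,-6],[30,-1,-6]]' --rot '[[0,0,-0.05],[0,0,-0.117],[0,0,-0.117],[0,0,-0.117],[0,0,-0.117],[0,0,-0.117],[0,0,-0.117],[0,0,-0.117],[0,0,-0.117],[0,0,-0.117]]'

```text
time: 20.1
tool_pos: [477.1, 14.3, 230.9]
orientation: [[0.17, -0.985, 0.0], [-0.985, -0.17, 0.0], [-0.0, -0.0, -1.0]]
contact_force: [-0.4, -0.1, 0.2]
gripper_width: 58.1
grip_force: 0.0
```

```bash
python3 - <<'E'
from h import *
wcam('w6.png')
E
```

```text
[477.1  14.3 230.9]
```

View pics/w6.png

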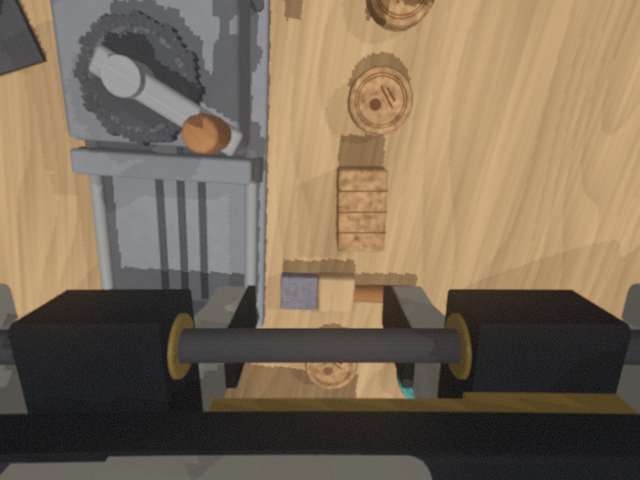

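Wrist view: block3 is at (362,210), aligned with the tool. Lid B is at (380,100) and lid C at (402,3). The clamp is empty.

```bash
python3 - <<'E'
from h import *
d=wload('w6.png')
for n,u,v,z in [('b3',361.5,210,40),('lidB',381,101,20),('c',338,169,40),('',386,169,40),('',385,250,40),('',337,250,40)]: print(n,px2w(d,u,v,z).round(1))
p=px2w(d,361.5,210,40)
plan([(438.5,3,150,190),(438.5,3,13,190)])
E
```

```text
b3 [437.7   2.8  40. ]
lidB [437.9 -97.   20. ]
c [466.9 -31.2  40. ]
 [423.3 -38.7  40. ]
 [407.   37.9  40. ]
 [453.4  46.   40. ]
call
  [0.54, 4.03, 8.08] [-0.0, 0.0, -0.002] rows 2.2
  [0.54, 4.04, 21.78] [-0.0, 0.0, -0.002] rows 3.3
```

>>> servo_tool --hand '[6.2,6.2,6.2,6.2,6.2,6.2,6.2,6.2,6.2,6.2]' --linear '[[0.2,1.5,3],[0.54,4,6],[0.54,4,9],[0.54,4,12],[0.54,4,14],[0.54,4,16],[0.54,4,18],[0.54,4,20],[0.54,4,21.7],[0.54,4,21.7]]' --rot '[[0,0,0],[0,0,0],[0,0,0],[0,0,0],[0,0,0],[0,0,0],[0,0,0],[0,0,0],[0,0,0],[0,0,0]]'

```text
time: 20.98
tool_pos: [437.1, 3.6, 11.0]
orientation: [[0.174, -0.985, -0.005], [-0.985, -0.174, -0.002], [0.001, 0.005, -1.0]]
contact_force: [-0.8, -0.3, 0.0]
gripper_width: 62.3
grip_force: 0.0
```

>>> servo_tool --hand '[5,4,4,4,4,4,4,4]' --linear '[[0,0,0],[0,0,0],[0,0,0],[0,0,0],[0,0,0],[0,0,0],[0,0,0],[0,0,0]]' --rot '[[0,0,0],[0,0,0],[0,0,0],[0,0,0],[0,0,0],[0,0,0],[0,0,0],[0,0,0]]'

```text
time: 21.65
tool_pos: [439.7, 3.9, 14.7]
orientation: [[0.173, -0.985, 0.002], [-0.985, -0.173, 0.001], [-0.001, -0.002, -1.0]]
contact_force: [-2.3, 3.0, 7.4]
gripper_width: 45.8
grip_force: 30.0
```

>>> servo_tool --hand '[4,4,4,4,4,4,4,4]' --linear '[[0,0,-2],[0,0,-5],[0,0,-9],[0,0,-13],[0,0,-16],[0,0,-18],[0,0,-18],[0,0,-18]]' --rot '[[0,0,0],[0,0,0],[0,0,0],[0,0,0],[0,0,0],[0,0,0],[0,0,0],[0,0,0]]'

```text
time: 22.32
tool_pos: [439.3, 3.6, 195.0]
orientation: [[0.173, -0.985, 0.003], [-0.985, -0.173, 0.002], [-0.001, -0.003, -1.0]]
contact_force: [-0.2, -0.3, -1.5]
gripper_width: 45.9
grip_force: 30.0
```

```bash
python3 - <<'E'
from h import *
plan([(501.5,399.9,190,183.3)])
E
```

```text
call
  [-37.96, -12.98, 0.59] [-0.003, 0.001, 0.116] rows 9.6
```

>>> servo_tool --hand '[4,4,4,4,4,4,4,4,4,4]' --linear '[[-3.7,-1.25,-1],[-7.4,-2.5,-2],[-11.2,-3.75,-3],[-15,-5,-3],[-18.7,-6.3,-3],[-22.4,-7.5,-3],[-26,-8.8,-3],[-29.8,-10,-3],[-33.5,-11.3,-3],[-36,-12.3,-3]]' --rot '[[0,0,0.05],[0,0,0.116],[0,0,0.116],[0,0,0.116],[0,0,0.116],[0,0,0.116],[0,0,0.116],[0,0,0.116],[0,0,0.116],[0,0,0.116]]'

```text
time: 23.15
tool_pos: [497.2, 381.8, 221.3]
orientation: [[0.059, -0.998, -0.002], [-0.998, -0.059, -0.002], [0.002, 0.002, -1.0]]
contact_force: [0.5, -0.6, 0.1]
gripper_width: 45.6
grip_force: 30.0
```

```bash
python3 - <<'E'
from h import *
s=state();print(s['tool_pos'],s['gripper_width'],s['grip_force'])
d=wload('w5.png')
for n,u,v,z in [('rimnearL',238,160,62),('rimnearR',558,157,62),('rimfar out',340,378,62),('rim near at same u',340,159,62),('b1',297,178,46),('',352,177,46),('',350,269,46),('',298,269,46)]: print(n,px2w(d,u,v,z).round(1))
E
```

```text
[497.1566949  381.79800269 221.28381501] 45.57511181975286 29.998493492603302
rimnearL [629.1 271.5  62. ]
rimnearR [392.6 256.3  62. ]
rimfar out [538.9 457.7  62. ]
rim near at same u [552.8 266.3  62. ]
b1 [585.3 284.3  46. ]
 [541.3 281.   46. ]
 [536.6 359.5  46. ]
 [581.4 362.2  46. ]
```

```bash
python3 - <<'E'
from h import *
plan([(500.5,402,70,183.5)])
E
```

```text
call
  [-2.03, -0.48, 15.12] [0.002, -0.002, -0.002] rows 3.7
```

>>> servo_tool --hand '[4,4,4,4,4,4,4,4,4,4]' --linear '[[-1,-0.24,1],[-2,-0.48,3],[-2,-0.48,6],[-2,-0.48,9],[-2,-0.48,12],[-2,-0.48,14],[-2,-0.48,15.1],[-2,-0.48,15.1],[-2,-0.48,15.1],[-2,-0.48,15.1]]' --rot '[[0,0,0],[0,0,0],[0,0,0],[0,0,0],[0,0,0],[0,0,0],[0,0,0],[0,0,0],[0,0,0],[0,0,0]]'

```text
time: 23.98
tool_pos: [502.0, 399.9, 73.9]
orientation: [[0.058, -0.998, 0.001], [-0.998, -0.058, 0.001], [-0.001, -0.001, -1.0]]
contact_force: [0.4, 0.1, 0.2]
gripper_width: 45.8
grip_force: 30.0
```

```bash
python3 - <<'E'
from h import *
s=state();print(s['gripper_width'])
plan([(500.5,402,20.5,183.5)])
E
```

```text
45.76889686029548
call
  [-0.21, 0.14, 5.34] [-0.001, 0.001, -0.003] rows 1.3
```

>>> servo_tool --hand '[4,4,4,4,4,4,5.5,5.8,5.8,5.8]' --linear '[[-0.15,0.1,1],[-0.2,0.14,2.5],[-0.2,0.14,4],[-0.2,0.14,5],[-0.2,0.14,5.3],[-0.2,0.14,5.3],[-0.2,0.14,5.3],[-0.2,0.14,5.3],[-0.2,0.14,5.3],[-0.2,0.14,5.3]]' --rot '[[0,0,0],[0,0,0],[0,0,0],[0,0,0],[0,0,0],[0,0,0],[0,0,0],[0,0,0],[0,0,0],[0,0,0]]'

```text
time: 24.82
tool_pos: [500.0, 401.5, 19.8]
orientation: [[0.058, -0.998, 0.0], [-0.998, -0.058, 0.0], [-0.0, -0.0, -1.0]]
contact_force: [0.0, -0.3, -0.2]
gripper_width: 57.6
grip_force: 0.0
```

>>> servo_tool --hand '[5.8,5.8,5.8,5.8,5.8,5.8,5.8]' --linear '[[0,0,-2],[0,0,-5],[0,0,-9],[0,0,-13],[0,0,-17],[0,0,-17],[0,0,-17]]' --rot '[[0,0,0],[0,0,0],[0,0,0],[0,0,0],[0,0,0],[0,0,0],[0,0,0]]'

```text
time: 25.4
tool_pos: [500.9, 402.7, 193.2]
orientation: [[0.058, -0.998, 0.004], [-0.998, -0.058, 0.005], [-0.005, -0.004, -1.0]]
contact_force: [0.2, 0.5, -1.0]
gripper_width: 57.9
grip_force: 0.0
```

```bash
python3 - <<'E'
from h import *
plan([(433.5,230,220,180)])
E
```

```text
call
  [16.83, 7.72, -2.8] [-0.004, 0.005, 0.058] rows 4.5
```

>>> servo_tool --hand '[7.8,7.8,7.8,7.8,7.8,7.8,7.8,7.8,7.8,7.8]' --linear '[[3.5,1.6,-0.5],[7,3.2,-1],[10.5,4.8,-2],[14,6.4,-2.8],[16.8,7.7,-2.8],[16.8,7.7,-2.8],[16.8,7.7,-2.8],[16.8,7.7,-2.8],[16.8,7.7,-2.8],[16.8,7.7,-2.8]]' --rot '[[0,0,0.058],[0,0,0.058],[0,0,0.058],[0,0,0.058],[0,0,0.058],[0,0,0.058],[0,0,0.058],[0,0,0.058],[0,0,0.058],[0,0,0.058]]'

```text
time: 26.23
tool_pos: [432.8, 229.8, 217.0]
orientation: [[0.0, -1.0, -0.001], [-1.0, -0.0, -0.001], [0.001, 0.001, -1.0]]
contact_force: [-0.4, 0.1, -0.4]
gripper_width: 77.9
grip_force: 0.0
```

```bash
cat >> h.py <<'E'
def lid(name,X):
    wcam(name);d=wload(name);g=cv2.medianBlur(cv2.imread('pics/'+name,0),5)
    u,v=w2px(d,X);e=w2px(d,np.add(X,[0,30,0]));r=np.hypot(e[0]-u,e[1]-v);print('pred',u.round(),v.round(),r.round(1))
    c=cv2.HoughCircles(g,cv2.HOUGH_GRADIENT,1,15,param1=100,param2=14,minRadius=int(r*.9),maxRadius=int(r*1.1)+1)[0]
    for a in sorted(c.tolist(),key=lambda a:np.hypot(a[0]-u,a[1]-v))[:3]: print(np.round(a),px2w(d,a[0],a[1],20).round(1))
E
python3 - <<'E'
from h import *
lid('w7.png',(433.5,189,20))
plan([(433.5,189,110,180),(433.5,189,5,180)])
E
```

```text
[432.8 229.8 217. ]
pred 318.0 171.0 31.6
[318. 170.  28.] [433.6 187.5  20. ]
[318. 152.  28.] [433.5 171.1  20. ]
[438. 174.  33.] [320.8 191.2  20. ]
call
  [4.07, -0.08, 10.7] [0.001, -0.001, 0.0] rows 2.7
  [4.06, -0.09, 21.2] [0.001, -0.001, 0.0] rows 2.5
```

View pics/w7.png

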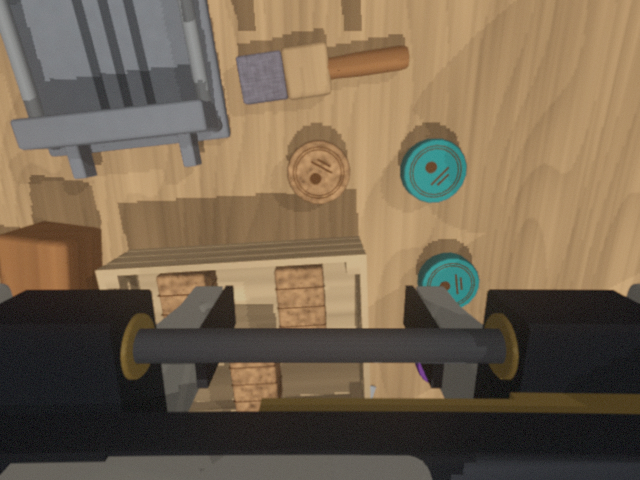

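Wrist view: lid A is at (319,171), where expected. All three blocks are in the crate in one layer, at (183,295), (300,295) and (255,385).

>>> servo_tool --hand '[7.8,7.8,7.8,7.8,7.8,7.8,7.8,7.8,7.8,7.8]' --linear '[[2,0,3],[4.1,0,6],[4.1,0,9],[4.1,0,12],[4.1,0,15],[4.1,0,17],[4.1,0,19],[4.1,0,20.3],[4.1,0,21.1],[4.1,0,21.1]]' --rot '[[0,0,0],[0,0,0],[0,0,0],[0,0,0],[0,0,0],[0,0,0],[0,0,0],[0,0,0],[0,0,0],[0,0,0]]'

```text
time: 27.12
tool_pos: [432.0, 187.7, 4.8]
orientation: [[0.0, -1.0, -0.003], [-1.0, -0.0, -0.003], [0.003, 0.003, -1.0]]
contact_force: [0.7, -0.1, -0.1]
gripper_width: 78.1
grip_force: 0.0
```

>>> servo_tool --hand '[6.5,5.5,5.5,5.5,5.5,5.5,5.5,5.5,5.5,5.5]' --linear '[[0,0,0],[0,0,0],[0,0,0],[0,0,0],[0,0,0],[0,0,0],[0,0,0],[0,0,0],[0,0,0],[0,0,0]]' --rot '[[0,0,0],[0,0,0],[0,0,0],[0,0,0],[0,0,0],[0,0,0],[0,0,0],[0,0,0],[0,0,0],[0,0,0]]'

```text
time: 27.95
tool_pos: [433.2, 188.8, 7.5]
orientation: [[0.0, -1.0, 0.001], [-1.0, -0.0, 0.001], [-0.001, -0.001, -1.0]]
contact_force: [-1.2, 0.6, 7.3]
gripper_width: 59.0
grip_force: 30.0
```

>>> servo_tool --hand '[5.5,5.5,5.5,5.5,5.5,5.5,5.5,5.5]' --linear '[[0,0,-2],[0,0,-5],[0,0,-9],[0,0,-13],[0,0,-17],[0,0,-20],[0,0,-20],[0,0,-20]]' --rot '[[0,0,0],[0,0,0],[0,0,0],[0,0,0],[0,0,0],[0,0,0],[0,0,0],[0,0,0]]'

```text
time: 28.62
tool_pos: [433.3, 188.8, 208.9]
orientation: [[-0.0, -1.0, 0.003], [-1.0, 0.0, 0.004], [-0.004, -0.003, -1.0]]
contact_force: [-0.4, -0.1, -2.3]
gripper_width: 59.1
grip_force: 30.0
```

```bash
python3 - <<'E'
from h import *
plan([(520,-60,240,92),(499,-340,240,92)])
E
```

```text
call
  [24.87, -8.68, -3.17] [0.0, 0.006, 1.536] rows 12.3
  [52.87, -6.58, -3.28] [0.0, 0.006, 1.536] rows 6.7
```

>>> servo_tool --hand '[5.5,5.5,5.5,5.5,5.5,5.5,5.5,5.5,5.5,5.5]' --linear '[[3,-0.4,-1],[6.5,-0.8,-2],[10,-1.3,-3],[13.5,-1.7,-3],[17,-2.1,-3],[20.5,-2.6,-3],[24,-3,-3],[27.5,-3.4,-3],[30,-3.7,-3],[32,-4,-3]]' --rot '[[0,0,0.1],[0,0,0.2],[0,0,0.3],[0,0,0.4],[0,0,0.5],[0,0,0.6],[0,0,0.7],[0,0,0.8],[0,0,0.9],[0,0,1.0]]'

```text
time: 29.45
tool_pos: [471.6, -134.0, 235.3]
orientation: [[-0.845, -0.535, -0.003], [-0.535, 0.845, 0.0], [0.002, 0.001, -1.0]]
contact_force: [0.1, 0.6, -0.4]
gripper_width: 59.2
grip_force: 30.0
```

```bash
python3 - <<'E'
from h import *
s=state();print(s['gripper_width'],s['grip_force'])
plan([(499,-340,240,92)])
E
```

```text
59.2233150434611 29.993264079093933
call
  [8.71, -18.87, -0.48] [0.001, -0.002, 0.529] rows 5.0
```

>>> servo_tool --hand '[5.5,5.5,5.5,5.5,5.5,5.5,5.5,5.5,5.5,5.5]' --linear '[[1.3,-3,-1],[2.6,-6,-2],[4,-9.5,-3],[5.4,-13,-4],[6.8,-16,-4],[8.5,-19,-4],[10,-21,-4],[10,-21,-4],[10,-21,-4],[10,-21,-4]]' --rot '[[0,0,0.1],[0,0,0.2],[0,0,0.3],[0,0,0.4],[0,0,0.529],[0,0,0.529],[0,0,0.529],[0,0,0.529],[0,0,0.529],[0,0,0.529]]'

```text
time: 30.28
tool_pos: [501.4, -362.2, 275.3]
orientation: [[-0.999, -0.041, -0.002], [-0.041, 0.999, 0.001], [0.002, 0.001, -1.0]]
contact_force: [0.4, 0.5, -0.0]
gripper_width: 59.4
grip_force: 30.0
```

```bash
python3 - <<'E'
from h import *
wcam('w8.png');s=state();print(s['gripper_width'],s['grip_force'])
E
```

```text
[ 501.4 -362.2  275.3]
58.96671671691693 29.99984622001648
```

View pics/w8.png

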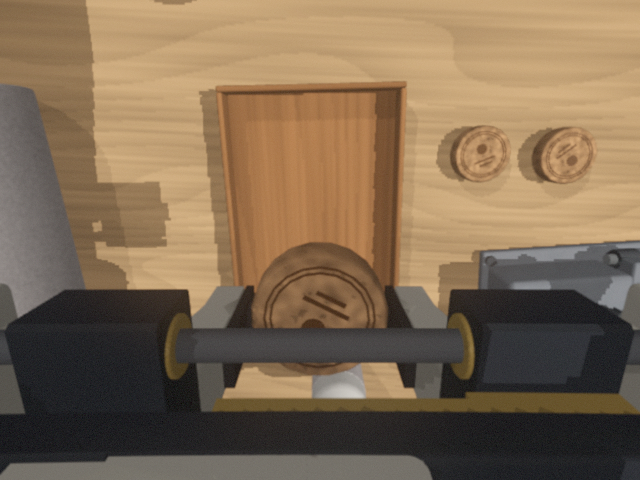

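Wrist view: the tray's near corners are at (216,88) and (406,84), lid C is at (481,154) and lid B at (564,155). The lid is held level.

```bash
python3 - <<'E'
from h import *
d=wload('w8.png')
A=px2w(d,216,88,34)[:2];B=px2w(d,406,84,34)[:2];v=(B-A)/np.linalg.norm(B-A);u=np.array([v[1],-v[0]])
C=(A+B)/2+u*120;print(A,B,np.linalg.norm(A-B),'C',C,np.degrees(np.arctan2(u[1],u[0])))
print(px2w(d,481,154,20),px2w(d,564,155,20))
C=np.array([499,-367.])
for x in (68,0,-68): print((C+u*x).round(1))
p=C+u*68
plan([(p[0],p[1],60,92.5)])
E
```

```text
[ 386.97289105 -468.21249456] [ 375.41211082 -280.54134123] 188.02689549615815 C [ 500.96546395 -366.998752  ] 3.5250380931617182
[ 439.90956234 -189.62272447   20.        ] [ 437.82025377 -101.545971     20.        ]
[ 566.9 -362.8]
[ 499. -367.]
[ 431.1 -371.2]
call
  [-6.53, -0.39, 21.58] [0.001, -0.001, -0.002] rows 5.4
```

>>> servo_tool --hand '[5.5,5.5,5.5,5.5,5.5,5.5,5.5,5.5,5.5,5.5]' --linear '[[-2,0,3],[-4,-0.2,6],[-6,-0.4,10],[-6.5,-0.4,14],[-6.5,-0.4,17],[-6.5,-0.4,20],[-6.5,-0.4,21.6],[-6.5,-0.4,21.6],[-6.5,-0.4,21.6],[-6.5,-0.4,21.6]]' --rot '[[0,0,0],[0,0,0],[0,0,0],[0,0,0],[0,0,0],[0,0,0],[0,0,0],[0,0,0],[0,0,0],[0,0,0]]'

```text
time: 31.17
tool_pos: [568.4, -363.6, 62.5]
orientation: [[-0.999, -0.043, 0.002], [-0.043, 0.999, -0.001], [-0.002, -0.001, -1.0]]
contact_force: [-0.3, -1.0, 0.2]
gripper_width: 59.4
grip_force: 30.0
```

```bash
python3 - <<'E'
from h import *
s=state();print(s['gripper_width'],s['grip_force'])
plan([(566.5,-363,12,92.5)])
E
```

```text
59.40219614145913 29.999905228614807
call
  [0.19, 0.08, 5.05] [-0.001, 0.002, -0.0] rows 1.2
```

Lower, release and rise, then go on to lid C.

>>> servo_tool --hand '[5.5,5.5,5.5,5.5,5.5,6.5,7.6,7.6,7.6,7.6]' --linear '[[0.1,0,2],[0.1,0,3.5],[0.1,0,4.5],[0.1,0,5.0],[0.1,0,5.0],[0.1,0,5.0],[0.1,0,5.0],[0.1,0,5.0],[0.1,0,5.0],[0.1,0,5.0]]' --rot '[[0,0,0],[0,0,0],[0,0,0],[0,0,0],[0,0,0],[0,0,0],[0,0,0],[0,0,0],[0,0,0],[0,0,0]]'

```text
time: 32.0
tool_pos: [566.2, -363.9, 11.0]
orientation: [[-0.999, -0.042, 0.0], [-0.042, 0.999, -0.0], [-0.0, -0.0, -1.0]]
contact_force: [0.9, -0.2, 0.2]
gripper_width: 75.4
grip_force: 0.0
```

>>> servo_tool --hand '[7.8,7.8,7.8,7.8,7.8,7.8,7.8]' --linear '[[0,0,-2],[0,0,-5],[0,0,-9],[0,0,-13],[0,0,-17],[0,0,-20],[0,0,-20]]' --rot '[[0,0,0],[0,0,0],[0,0,0],[0,0,0],[0,0,0],[0,0,0],[0,0,0]]'

```text
time: 32.58
tool_pos: [569.0, -365.7, 219.4]
orientation: [[-0.999, -0.043, 0.011], [-0.043, 0.999, -0.006], [-0.01, -0.006, -1.0]]
contact_force: [0.8, -0.9, 1.4]
gripper_width: 77.9
grip_force: 0.0
```

```bash
python3 - <<'E'
from h import *
plan([(480,-189.5,220,92)])
E
```

```text
call
  [8.14, 17.98, -0.25] [-0.006, 0.01, 0.008] rows 4.7
```

>>> servo_tool --hand '[7.8,7.8,7.8,7.8,7.8,7.8,7.8,7.8,7.8,7.8]' --linear '[[1.6,3.6,-1],[3.2,7.2,-1],[4.8,10.8,-1],[6.4,14.4,-1],[7.9,17.8,-1],[7.9,17.8,-1],[7.9,17.8,-1],[7.9,17.8,-1],[7.9,17.8,-1],[7.9,17.8,-1]]' --rot '[[0,0,0],[0,0,0],[0,0,0],[0,0,0],[0,0,0],[0,0,0],[0,0,0],[0,0,0],[0,0,0],[0,0,0]]'

```text
time: 33.42
tool_pos: [480.0, -190.1, 220.3]
orientation: [[-0.999, -0.041, -0.001], [-0.041, 0.999, -0.0], [0.001, -0.0, -1.0]]
contact_force: [-0.3, 0.3, -0.5]
gripper_width: 77.7
grip_force: 0.0
```

```bash
python3 - <<'E'
from h import *
lid('w9.png',(440,-189.5,20)); d=wload('w9.png'); print(w2px(d,(438,-99,20)))
plan([(440,-189,6,92)])
E
```

```text
[ 480.  -190.1  220.3]
pred 321.0 173.0 31.6
[326. 172.  30.] [ 438.6 -184.1   20. ]
[310. 170.  32.] [ 438.3 -199.3   20. ]
[398. 176.  29.] [ 439.6 -115.6   20. ]
(np.float64(416.1538706651321), np.float64(174.49858497189047))
call
  [3.97, 0.27, 21.43] [-0.0, -0.001, 0.005] rows 5.2
```

View pics/w9.png

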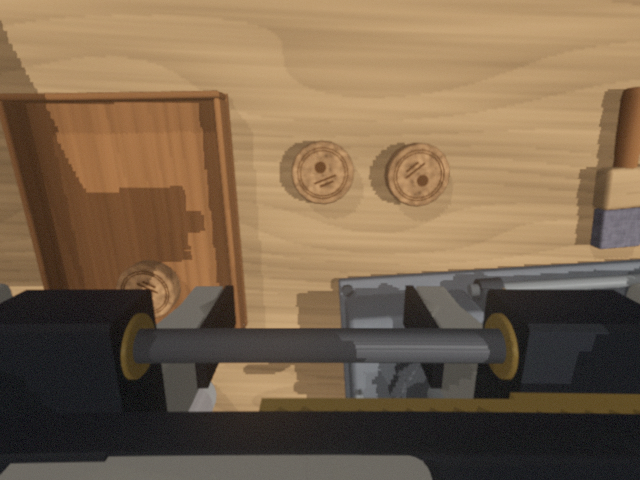

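Wrist view: lids C (323,172) and B (418,174) have not moved, and lid A lies in the tray at (148,290). The two lids are only 30 mm apart, so I'll grip C diagonally.

```bash
python3 - <<'E'
from h import *
plan([(439.7,-188.5,100,130),(439.7,-188.5,6,130)])
E
```

```text
call
  [4.01, 0.33, 12.03] [0.0, -0.001, -0.658] rows 5.3
  [4.0, 0.33, 21.43] [0.0, -0.001, -0.658] rows 2.3
```

>>> servo_tool --hand '[7.8,7.8,7.8,7.8,7.8,7.8,7.8,7.8,7.8,7.8]' --linear '[[1,0.1,2],[2,0.2,4],[3,0.3,6],[4,0.3,9],[4,0.3,12],[4,0.3,15],[4,0.3,18],[4,0.3,20],[4,0.3,21.3],[4,0.3,21.3]]' --rot '[[0,0,-0.12],[0,0,-0.24],[0,0,-0.36],[0,0,-0.48],[0,0,-0.6],[0,0,-0.658],[0,0,-0.658],[0,0,-0.658],[0,0,-0.658],[0,0,-0.658]]'

```text
time: 34.3
tool_pos: [437.6, -188.6, 4.6]
orientation: [[-0.766, -0.643, -0.006], [-0.643, 0.766, 0.0], [0.004, 0.004, -1.0]]
contact_force: [-0.3, 0.1, 0.4]
gripper_width: 78.0
grip_force: 0.0
```

>>> servo_tool --hand '[6.5,5.5,5.5,5.5,5.5,5.5,5.5,5.5,5.5,5.5]' --linear '[[0,0,0],[0,0,0],[0,0,0],[0,0,0],[0,0,0],[0,0,0],[0,0,0],[0,0,0],[0,0,0],[0,0,0]]' --rot '[[0,0,0],[0,0,0],[0,0,0],[0,0,0],[0,0,0],[0,0,0],[0,0,0],[0,0,0],[0,0,0],[0,0,0]]'

```text
time: 35.13
tool_pos: [440.5, -188.1, 8.7]
orientation: [[-0.765, -0.644, 0.002], [-0.644, 0.765, -0.0], [-0.001, -0.001, -1.0]]
contact_force: [-0.1, -0.8, 7.0]
gripper_width: 59.5
grip_force: 30.0
```

>>> servo_tool --hand '[5.5,5.5,5.5,5.5,5.5,5.5,5.5]' --linear '[[0,0,-2],[0,0,-5],[0,0,-9],[0,0,-13],[0,0,-15],[0,0,-15],[0,0,-15]]' --rot '[[0,0,0],[0,0,0],[0,0,0],[0,0,0],[0,0,0],[0,0,0],[0,0,0]]'

```text
time: 35.72
tool_pos: [440.3, -187.8, 159.3]
orientation: [[-0.765, -0.644, 0.004], [-0.644, 0.765, 0.0], [-0.003, -0.002, -1.0]]
contact_force: [-0.6, 0.4, -1.2]
gripper_width: 59.1
grip_force: 30.0
```

```bash
python3 - <<'E'
from h import *
plan([(499,-367,140,92.5),(499,-367,60,92.5)])
E
```

```text
call
  [7.06, -17.48, 1.95] [-0.001, 0.004, 0.656] rows 5.3
  [7.08, -17.46, 9.95] [-0.001, 0.004, 0.656] rows 1.9
```

>>> servo_tool --hand '[5.5,5.5,5.5,5.5,5.5,5.5,5.5,5.5,5.5,5.5]' --linear '[[1.2,-2.9,0],[2.4,-5.8,0],[3.6,-8.7,0],[4.7,-11.6,0],[5.9,-14.5,0],[7,-17.4,0],[7,-17.4,3],[7,-17.4,6],[7,-17.4,7],[7,-17.4,7]]' --rot '[[0,0,0.11],[0,0,0.22],[0,0,0.33],[0,0,0.44],[0,0,0.55],[0,0,0.656],[0,0,0.656],[0,0,0.656],[0,0,0.656],[0,0,0.656]]'

```text
time: 36.55
tool_pos: [495.3, -365.0, 83.4]
orientation: [[-0.999, -0.043, -0.008], [-0.043, 0.999, 0.003], [0.007, 0.004, -1.0]]
contact_force: [0.5, 0.5, 0.3]
gripper_width: 59.4
grip_force: 30.0
```

```bash
python3 - <<'E'
from h import *
s=state();print(s['gripper_width'],s['grip_force'])
plan([(499,-367,13,92.5)])
E
```

```text
59.3998970923697 29.999946355819702
call
  [-0.42, -0.24, 7.04] [0.004, -0.007, -0.001] rows 1.7
```

>>> servo_tool --hand '[5.5,5.5,5.5,5.5,5.5,5.5]' --linear '[[-0.1,0,2],[-0.1,0,4],[-0.1,0,6],[-0.1,0,7.2],[-0.1,0,7.2],[-0.1,0,7.2]]' --rot '[[0,0,0],[0,0,0],[0,0,0],[0,0,0],[0,0,0],[0,0,0]]'

```text
time: 37.05
tool_pos: [499.5, -366.1, 16.3]
orientation: [[-0.999, -0.045, -0.0], [-0.045, 0.999, -0.0], [0.0, -0.0, -1.0]]
contact_force: [0.4, -1.0, 0.7]
gripper_width: 58.6
grip_force: 30.0
```

>>> servo_tool --hand '[5.5,5.5,5.5,6.5,7.6,7.6,7.6,7.6]' --linear '[[0,0,0.4],[0,0,0.4],[0,0,0.4],[0,0,0.4],[0,0,0.4],[0,0,0.4],[0,0,0.4],[0,0,0.4]]' --rot '[[0,0,0],[0,0,0],[0,0,0],[0,0,0],[0,0,0],[0,0,0],[0,0,0],[0,0,0]]'

```text
time: 37.72
tool_pos: [498.9, -366.1, 11.5]
orientation: [[-0.999, -0.044, -0.001], [-0.044, 0.999, 0.0], [0.001, 0.0, -1.0]]
contact_force: [-0.0, -0.3, 0.5]
gripper_width: 75.6
grip_force: 0.0
```

>>> servo_tool --hand '[7.8,7.8,7.8,7.8,7.8,7.8,7.8,7.8]' --linear '[[0,0,-2],[0,0,-5],[0,0,-9],[0,0,-13],[0,0,-17],[0,0,-20],[0,0,-20],[0,0,-20]]' --rot '[[0,0,0],[0,0,0],[0,0,0],[0,0,0],[0,0,0],[0,0,0],[0,0,0],[0,0,0]]'

```text
time: 38.38
tool_pos: [500.0, -366.5, 214.1]
orientation: [[-0.999, -0.044, 0.004], [-0.044, 0.999, -0.001], [-0.004, -0.002, -1.0]]
contact_force: [-1.3, -0.5, -0.8]
gripper_width: 77.9
grip_force: 0.0
```

```bash
python3 - <<'E'
from h import *
plan([(480,-110,220,92)])
E
```

```text
call
  [0.88, 25.71, -0.63] [-0.002, 0.004, 0.009] rows 6.2
```

>>> servo_tool --hand '[7.8,7.8,7.8,7.8,7.8,7.8,7.8,7.8,7.8,7.8]' --linear '[[0.2,4,-0.5],[0.3,8,-1],[0.5,12,-1],[0.6,16,-1],[0.8,20,-1],[0.9,24,-1],[0.9,25.7,-1],[0.9,25.7,-1],[0.9,25.7,-1],[0.9,25.7,-1]]' --rot '[[0,0,0],[0,0,0],[0,0,0],[0,0,0],[0,0,0],[0,0,0],[0,0,0],[0,0,0],[0,0,0],[0,0,0]]'

```text
time: 39.22
tool_pos: [478.5, -109.9, 220.8]
orientation: [[-0.999, -0.044, -0.002], [-0.044, 0.999, -0.0], [0.002, -0.0, -1.0]]
contact_force: [0.6, -0.4, -0.4]
gripper_width: 78.1
grip_force: 0.0
```

```bash
python3 - <<'E'
from h import *
lid('w10.png',(439,-98.5,20))
plan([(439,-98.5,100,92),(439,-98.5,6.5,92)])
E
```

```text
[ 478.5 -109.9  220.8]
pred 332.0 174.0 31.5
[336. 172.  31.] [437.4 -95.5  20. ]
[318. 170.  30.] [ 436.3 -111.8   20. ]
[ 54. 220.  30.] [ 496.6 -366.6   20. ]
call
  [3.89, 1.35, 12.1] [-0.0, -0.002, 0.008] rows 3.1
  [3.87, 1.36, 21.45] [-0.0, -0.002, 0.008] rows 2.2
```

View pics/w10.png

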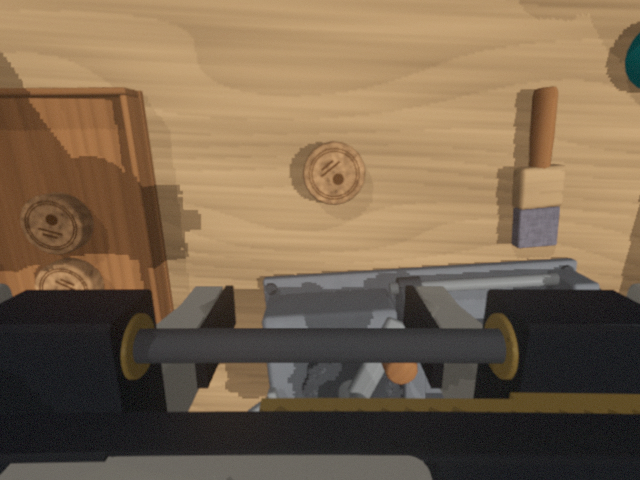

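Wrist view: lid B is at (335,173), and lids C (57,223) and A (70,280) lie flat in the tray side by side.

>>> servo_tool --hand '[7.8,7.8,7.8,7.8,7.8,7.8,7.8,7.8,7.8,7.8]' --linear '[[1.3,0.5,2],[2.6,1,5],[3.9,1.5,8],[3.9,1.5,11],[3.9,1.5,14],[3.9,1.5,17],[3.9,1.5,19],[3.9,1.5,20.5],[3.9,1.5,21.3],[3.9,1.5,21.3]]' --rot '[[0,0,0],[0,0,0],[0,0,0],[0,0,0],[0,0,0],[0,0,0],[0,0,0],[0,0,0],[0,0,0],[0,0,0]]'

```text
time: 40.1
tool_pos: [438.0, -97.6, 6.8]
orientation: [[-0.999, -0.042, -0.004], [-0.042, 0.999, -0.001], [0.004, -0.001, -1.0]]
contact_force: [0.2, 0.7, 0.9]
gripper_width: 78.1
grip_force: 0.0
```

>>> servo_tool --hand '[6.5,5.5,5.5,5.5,5.5,5.5,5.5,5.5,5.5,5.5]' --linear '[[0,0,0],[0,0,0],[0,0,0],[0,0,0],[0,0,0],[0,0,0],[0,0,0],[0,0,0],[0,0,0],[0,0,0]]' --rot '[[0,0,0],[0,0,0],[0,0,0],[0,0,0],[0,0,0],[0,0,0],[0,0,0],[0,0,0],[0,0,0],[0,0,0]]'

```text
time: 40.93
tool_pos: [440.1, -96.4, 9.6]
orientation: [[-0.999, -0.044, 0.002], [-0.044, 0.999, 0.0], [-0.002, 0.0, -1.0]]
contact_force: [-0.9, -1.5, 6.2]
gripper_width: 59.1
grip_force: 30.0
```

>>> servo_tool --hand '[5.5,5.5,5.5,5.5,5.5,5.5,5.5]' --linear '[[0,0,-2],[0,0,-5],[0,0,-9],[0,0,-13],[0,0,-15],[0,0,-15],[0,0,-15]]' --rot '[[0,0,0],[0,0,0],[0,0,0],[0,0,0],[0,0,0],[0,0,0],[0,0,0]]'

```text
time: 41.52
tool_pos: [440.0, -96.2, 160.3]
orientation: [[-0.999, -0.044, 0.004], [-0.044, 0.999, 0.001], [-0.004, 0.001, -1.0]]
contact_force: [-0.0, 0.0, -0.6]
gripper_width: 59.1
grip_force: 30.0
```

```bash
python3 - <<'E'
from h import *
plan([(431.5,-371,150,92.5),(431.5,-371,60,92.5)])
E
```

```text
call
  [2.06, -27.42, 1.0] [0.001, 0.004, 0.0] rows 6.6
  [2.1, -27.43, 10.0] [0.001, 0.004, 0.0] rows 2.2
```

>>> servo_tool --hand '[5.5,5.5,5.5,5.5,5.5,5.5,5.5,5.5,5.5,5.5]' --linear '[[0.3,-4,0],[0.6,-8,0],[0.9,-12,0],[1.2,-16,0],[1.5,-20,0],[1.8,-24,0],[2.0,-27.4,0],[2.0,-27.4,2],[2.0,-27.4,5],[2.0,-27.4,7]]' --rot '[[0,0,0],[0,0,0],[0,0,0],[0,0,0],[0,0,0],[0,0,0],[0,0,0],[0,0,0],[0,0,0],[0,0,0]]'

```text
time: 42.35
tool_pos: [429.3, -371.1, 85.1]
orientation: [[-0.999, -0.041, -0.003], [-0.041, 0.999, 0.002], [0.003, 0.002, -1.0]]
contact_force: [0.4, 0.9, -0.2]
gripper_width: 59.0
grip_force: 30.0
```

>>> servo_tool --hand '[5.5,5.5,5.5]' --linear '[[0,0,0],[0,0,0],[0,0,0]]' --rot '[[0,0,0],[0,0,0],[0,0,0]]'

```text
time: 42.6
tool_pos: [431.7, -371.2, 89.2]
orientation: [[-0.999, -0.044, -0.0], [-0.044, 0.999, -0.0], [0.0, -0.0, -1.0]]
contact_force: [0.8, -0.2, 0.2]
gripper_width: 59.2
grip_force: 30.0
```

```bash
python3 - <<'E'
from h import *
plan([(431.5,-371,13.5,92.5)])
E
```

```text
call
  [0.02, 0.03, 7.57] [-0.0, -0.0, 0.001] rows 1.8
```

>>> servo_tool --hand '[5.5,5.5,5.5,5.5,5.5,5.5,6.5,7.6,7.6,7.6]' --linear '[[0,0,2],[0,0,4.5],[0,0,6.5],[0,0,7.6],[0,0,7.6],[0,0,7.6],[0,0,7.6],[0,0,7.6],[0,0,7.6],[0,0,7.6]]' --rot '[[0,0,0],[0,0,0],[0,0,0],[0,0,0],[0,0,0],[0,0,0],[0,0,0],[0,0,0],[0,0,0],[0,0,0]]'

```text
time: 43.43
tool_pos: [431.6, -371.3, 13.3]
orientation: [[-0.999, -0.044, 0.001], [-0.044, 0.999, -0.0], [-0.001, -0.0, -1.0]]
contact_force: [0.4, -0.1, 0.4]
gripper_width: 74.9
grip_force: 0.0
```

>>> servo_tool --hand '[7.8,7.8,7.8,7.8,7.8,7.8,7.8,7.8]' --linear '[[0,0,0],[0,0,-2],[0,0,-5],[0,0,-9],[0,0,-13],[0,0,-17],[0,0,-20],[0,0,-20]]' --rot '[[0,0,0],[0,0,0],[0,0,0],[0,0,0],[0,0,0],[0,0,0],[0,0,0],[0,0,0]]'

```text
time: 44.1
tool_pos: [434.1, -373.1, 220.4]
orientation: [[-0.999, -0.045, 0.01], [-0.045, 0.999, -0.006], [-0.009, -0.007, -1.0]]
contact_force: [0.6, -1.5, 2.0]
gripper_width: 77.9
grip_force: 0.0
```

>>> servo_tool --hand '[7.8,7.8,7.8,7.8,7.8,7.8,7.8,7.8,7.8,7.8]' --linear '[[2,-3,0],[4,-6,0],[6,-9,0],[8,-12,0],[10,-15,0],[12,-18,0],[14,-21,0],[16,-23,0],[16,-23,0],[16,-23,0]]' --rot '[[0,0,0],[0,0,0],[0,0,0],[0,0,0],[0,0,0],[0,0,0],[0,0,0],[0,0,0],[0,0,0],[0,0,0]]'

```text
time: 44.93
tool_pos: [280.0, -608.7, 211.8]
orientation: [[-0.999, -0.041, -0.001], [-0.041, 0.999, 0.001], [0.001, 0.001, -1.0]]
contact_force: [-0.8, 0.5, -0.2]
gripper_width: 78.0
grip_force: 0.0
```

```bash
python3 - <<'E'
from h import *
c=camera('top');save(c,'top1.png')
E
```

```text
(no output)
```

View pics/top1.png

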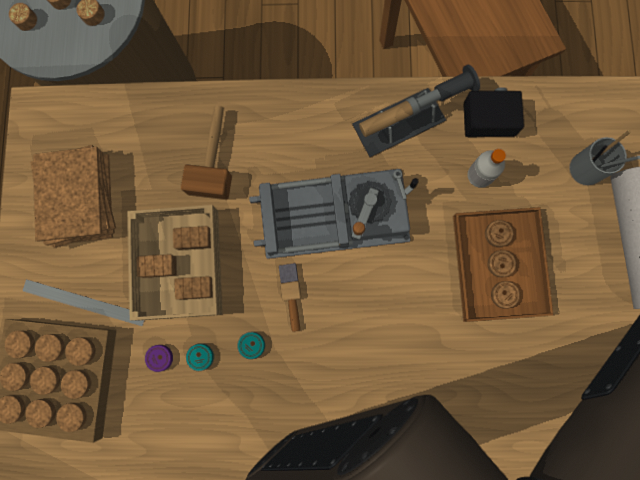

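The final top view shows three blocks flat in the crate at (192,237), (156,265) and (192,288), and three lids flat in the tray at (500,233), (503,263) and (507,294). The jaw is fully open (knob at (358,228)), and the brush, mallet and bottle have not moved.

```bash
python3 -c "
from h import *
print(hand_in())"
```

```text
the job is handed in; nothing more can be done
None
```

The job is handed in: the pawl is clear, the jaw is fully open, all three blocks lie flat in the crate and all three lids lie flat in the tray; the hand-in gave no verdict, so this rests on the final top view.

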